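Check shoe carriers in at the line: clear, slide, scan, release

ROBOT

A 6-joint arm with a two-finger parallel gripper is mounted at the origin on the work surface. World frame = base frame: x ahead of the robot, y to its left, z up, the work surface at z = 0. Lengths are in m, angles in rad, forces in N, time in s.
With the tool pointing down it reaches from about 0.3 to 0.875 m from the base axis. Payload 6.4 kg.
Tool frame: the origin (TCP) lies at the very end of the fingers, on their centre line; the grasp point (between the pads) lies 19 mm behind it (ctrl.grip_point_offset is the z of the grasp point in the tool frame, in m); z points along the fingers, y is the direction in which the jaws open and shut (so a half turn about z gives the same grasp; the last joint's range is limited). The gripper opens to 85 mm and grips with 20 to 120 N. Pads are 22 mm wide; open, the fingers measure 114 mm over their backs; the gripper's body (76 mm by 85 mm) begins 54 mm behind the grasp point. The pads swing forward as they close: fully open they stand 13 mm farther back than shut.
Start: joints at [-1.46, 0.181, 1.607, -0, 1.354, -0.206], TCP at [0.179, -0.546, 0.231] pointing down, gripper open.
Joint ranges: [-2.99, 2.99], [-0.89, 2.07], [0.3, 2.58], [-1.14, 4.28], [0, 2.63], [-3.12, 3.12]. Speed limits (rad/s): [2.57, 2.57, 3.01, 3.14, 3.14, 3.14].

INTERFACE

Orientations are given as a unit quaternion [w, x, y, z].
In Python, from bench import status, cams, ctrl gives the robot as it stands.
- The arm moves only by the shell command python3 -m handwheel 'ROWS'. ROWS is JSON, a list of rows, each an object with "grip": the finger opening in cm, from 0 to 8.54; "linear": the shift along the tool's x, y, z in cm, a list of three; "rotation": the turn, a rotation vector about the tool's x, y, z in degrees, a list of three. A call has 1 to 12 rows; each row is the pose to reach, as a shift and turn from the pose commanded when the call began, along the tool's axes at that moment; what a row does not reach only later rows make up. A row lasts 1/12 s, in which the tool goes at most 41.7 mm and 7.16 degrees, less where a joint would pass 70% of its speed; a pose out of reach is approached as far as the arm can. A call with a gripper value outside its range is refused whole. The fingers move at their own pace and stop on an object; the grip force is fixed at half the most. Time passes only in rows, so rows that repeat a pose let the fingers close. It gives the time, the measured TCP pose, the force and the opening at its end, in the units of the state.
- status.get_obs(): the state, without advancing time (a new reading comes with each control period).
- cams.camera(name): name is "scene" or "top" or "wrist"; returns the picture (384x512x3 uint8, red, green, blue); there is no depth.
- cams.camera_info(name): a dict with "fovy" (degrees; the focal length in pixels is half the picture's height over the tangent of half this angle, whatever the lens; pixels are square), "cx", "cy" (the principal point, pixels), "world_from_camera" (4x4, takes a point from camera to world coordinates); the wrist camera has in their place "mount" (4x4, takes a point from camera to tool coordinates, whose origin is the TCP and whose axes are the flange's). Camera axes: x right, y down, z forward; pixel columns grow to the right and rows downward; lengths in m; the calibration is good to about 2 mm. A picture is of the moment at which its call begins: read the wrist's pose just before it. camera_info takes no time and is no camera call.
- ctrl.hand_in(): hands the job in, once; it reports no verdict.
The state is a dict: "time_s": time; "q": joint angles; "dq": joint speeds; "joint_efforts": joint torques, N m; "eef_pos": TCP position; "eef_rot": TCP orientation; "wrist_force": force on the tool from outside, world axes, zero at the start; "torque": the same for the moment, N m; "opening": opening from 0.0 (shut) to 1.0 (fully open).
Only numpy, scipy, OpenCV 4.12 (cv2) and the standard library are available. Lean on these libraries where they do the work, as an engineer would, in place of code of your own. Each camera call takes 0.05 s, during which the arm holds its last target.

TASK

First lift the stray roll of tape off the check plate and lay it flat in the middle of its cork mat; then slide every shoe carrier along the bench, without lifting it, onto the steel check plate so that each lies wholly on the plate and square to it with its tag end away from the robot. Next take the hand scanner and read the tags in size order, the longest carrier first: holding the scanner level, keep its reading point on the middle of each tag for two full seconds. Lay the scanner back on its rest as it lay, let go, and then throw the release lever fully over, away from the robot; leave the shoe and jar alone, and leave tape, carriers and scanner in their places.

Things in the scene. Friction and masses are not known exactly. Their poses are not given: they have to be found in the camera images.
- carrier_long: longest shoe carrier: loose wooden board 165 x 76 x 24 mm (x, y, z), 0.12 to 0.38 kg, with a flat steel bow on top: its level bar (10 mm wide in y) runs from x = -45 to +15 mm at y = 0, from 36 to 52 mm above the bench, gap of 12 mm beneath; pinch it across y from above. Origin: centre of the underside; +x points to the tag end (away from the robot at start). May be absent (2 or 3 present).
- carrier_long_tag (a point): centre of the striped white paper tag (30 x 52 mm) on the top face of the longest carrier, at x = +62.5 mm, y = 0, 24 mm above its underside
- carrier_middle: middle-sized shoe carrier: loose wooden board 135 x 76 x 24 mm (x, y, z), 0.12 to 0.38 kg, with a flat steel bow on top: its level bar (10 mm wide in y) runs from x = -45 to +15 mm at y = 0, from 36 to 52 mm above the bench, gap of 12 mm beneath; pinch it across y from above. Origin: centre of the underside; +x points to the tag end (away from the robot at start). May be absent (2 or 3 present).
- carrier_middle_tag (a point): centre of the striped white paper tag (30 x 52 mm) on the top face of the middle-sized carrier, at x = +47.5 mm, y = 0, 24 mm above its underside
- carrier_short: shortest shoe carrier: loose wooden board 105 x 76 x 24 mm (x, y, z), 0.12 to 0.38 kg, with a flat steel bow on top: its level bar (10 mm wide in y) runs from x = -45 to +15 mm at y = 0, from 36 to 52 mm above the bench, gap of 12 mm beneath; pinch it across y from above. Origin: centre of the underside; +x points to the tag end (away from the robot at start). May be absent (2 or 3 present).
- carrier_short_tag (a point): centre of the striped white paper tag (30 x 52 mm) on the top face of the shortest carrier, at x = +32.5 mm, y = 0, 24 mm above its underside
- plate: the check plate: thin steel sheet let in flush with the bench top (nothing to climb), 210 mm (x) by 290 mm (y), fixed; origin at its centre at bench height; +x points away from the robot. Wide enough for three carriers side by side, about 95 mm from middle to middle.
- plate_far (a point): middle of the check plate's far edge (x = +105 mm, y = 0 of the plate), the edge that the tag ends face
- scanner: hand scanner, 0.2 kg: straight black handle 130 mm long (x from -85 to +45 mm), 34 mm wide (y), 30 mm high, with a grey head 54 mm wide at its +x end that looks forward and down. Origin: mid-width on the handle's underside, 85 mm from its tail; z up on its rest. Grip across y at x = 0 to +10 mm (balance). The head reaches 13 mm below the underside and to x = +93 mm.
- scanner_window (a point): centre of the scanner's window, at x = +77.5 mm, y = 0, z = 0 of the scanner; the beam leaves it at 60 degrees below the handle's +x direction (direction 0.5, 0, -0.866)
- scanner_focus (a point): the point where the scanner reads, on the beam 100 mm from the window: x = +127.5 mm, y = 0, z = -86.6 mm of the scanner. It must be on the tag.
- rest: the scanner's rest: fixed flat-topped block 120 x 75 x 35 mm (x, y, z), top 35 mm above the bench; origin: centre of its underside; the scanner lies on it along x with its head overhanging the +x end
- rest_spot (a point): the point on top of the rest (x = +25 mm, y = 0, z = 35 mm of the rest) where the scanner's origin lies when parked
- lever (a joint): release lever: 0 = leaning towards the robot, 1.0 rad = thrown fully over, away from the robot (+x); starts at 0 to 0.15; light friction, stays where it is left
- lever_tip (a point): centre of the 26 mm ball grip on the release lever: a thin rod hinged 22 mm above the bench on a fixed base 70 x 50 x 25 mm; ball centre 80 mm from the hinge, upright at 0.5 rad, so it swings from 38 mm on the robot's side of the hinge to 38 mm beyond it, 92 to 102 mm above the bench, along the lever's own +x (within 0.1 rad of straight away from the robot). Push with closed fingers.
- shoe: a shoe standing on the bench, 200 x 80 mm, 94 mm high; leave alone. Origin: centre of underside
- tape: roll of tape (a plain cardboard ring), 92 mm outside, 68 mm inside (wall 12 mm), 25 mm high, 0.08 kg, lying flat somewhere on the check plate at the start; lift it by pinching its wall from above. Origin: centre of the underside, in the middle of the hole
- mat: the tape's place: thin square cork mat 130 x 130 mm, 4 mm thick, fixed on the bench; origin: centre of its underside
- pot: closed jar, 70 mm across, 85 mm high; leave alone. Origin: centre of underside
Things that resemble listed ones, but are neither listed nor needed, are in the scene too. Of the things shaped like the scanner, the black one is meant.

How it is judged:
By the outcome, as a careful person would: the job done as asked, in the order asked, and still so for the second after the job is handed in, with the robot touching nothing.
Of carrier_long, carrier_middle, carrier_short only 2 to 3 are there at a start; the rules pass over those that are not, and their reading is None.
At some moment in a run one of carrier_long, carrier_middle, carrier_short may be knocked a few centimetres aside while the robot is not near it.
It also fails if it takes over 210 s, if anything falls off the work surface, if the arm or the gripper's body presses on something with over 40 N, if the wrist force passes 120 N, or if a joint passes its speed limit or range.

## Working session

There is one attempt and no reset: what is moved stays moved. The work goes in short steps, Python scripts to look and compute and a shell command to move; the robot and the scene stay as the last step left them, time stands still between calls to the robot, and variables do not carry over. Pictures are saved under pics/ and viewed, and the job is handed in when it is done.

```bash
ls; mkdir -p pics; python3 - <<'E'
from bench import status,cams,ctrl
import cv2,json
o=status.get_obs();print(o)
print(ctrl.grip_point_offset)
for n in ["scene","top","wrist"]:
    im=cams.camera(n);cv2.imwrite(f"pics/{n}0.png",cv2.cvtColor(im,cv2.COLOR_RGB2BGR));print(n,cams.camera_info(n))
E
```

```text
pics
{'time_s': 0.0, 'q': array([-1.46030427e+00,  1.81545418e-01,  1.60802053e+00, -1.53787474e-05,
        1.35379434e+00, -2.06293210e-01]), 'dq': array([ 0.00036897, -0.00083553, -0.00077161,  0.0011472 ,  0.00101189,
        0.00138119]), 'joint_efforts': array([ 7.89882670e-04, -4.44874942e+01, -3.51331043e+01, -1.74842094e-04,
        9.16276738e-03,  1.58425593e-05]), 'eef_pos': array([ 0.17907299, -0.54581678,  0.23037564]), 'eef_rot': array([-8.83160430e-04,  9.87481443e-01,  1.57732746e-01,  3.48200858e-05]), 'wrist_force': array([ 0.45634809, -0.1217782 , -0.63721195]), 'torque': array([0.01800045, 0.03424387, 0.00747395]), 'opening': 1.0024446229671173}
-0.0187
scene {'fovy': 57.38963251589558, 'cx': 257.7886389532119, 'cy': 185.16726391838952, 'world_from_camera': array([[ 0.8496387 ,  0.3577853 , -0.38743227,  0.92951029],
       [ 0.52724027, -0.59228348,  0.6092766 , -0.72391785],
       [-0.01147952, -0.72193487, -0.69186579,  0.84108488],
       [ 0.        ,  0.        ,  0.        ,  1.        ]])}
top {'fovy': 42.65723952513323, 'cx': 269.79585303178146, 'cy': 187.44954441577443, 'world_from_camera': array([[ 0.02558885, -0.98620916,  0.16351365,  0.19359747],
       [-0.99965518, -0.02427939,  0.01000199, -0.02124455],
       [-0.00589405, -0.1637132 , -0.98649037,  1.77906305],
       [ 0.        ,  0.        ,  0.        ,  1.        ]])}
wrist {'fovy': 63.25551920087045, 'cx': 254.9547602107206, 'cy': 191.11983606854358, 'mount': array([[-5.55637315e-04, -9.52628861e-01, -3.04134747e-01,
         7.77769497e-02],
       [ 9.99999702e-01, -3.66219672e-04, -6.79849056e-04,
         7.77754986e-04],
       [ 5.36263705e-04, -3.04135034e-01,  9.52628781e-01,
        -1.43347189e-01],
       [ 0.00000000e+00,  0.00000000e+00,  0.00000000e+00,
         1.00000000e+00]])}
```

```bash
python3 - <<'E'
import cv2
for n in ["scene","top","wrist"]:
    im=cv2.imread(f"pics/{n}0.png");cv2.imwrite(f"pics/{n}0b.png",cv2.resize(im,(800,600),interpolation=cv2.INTER_CUBIC))
E
```

```text
(no output)
```

View pics/top0b.png

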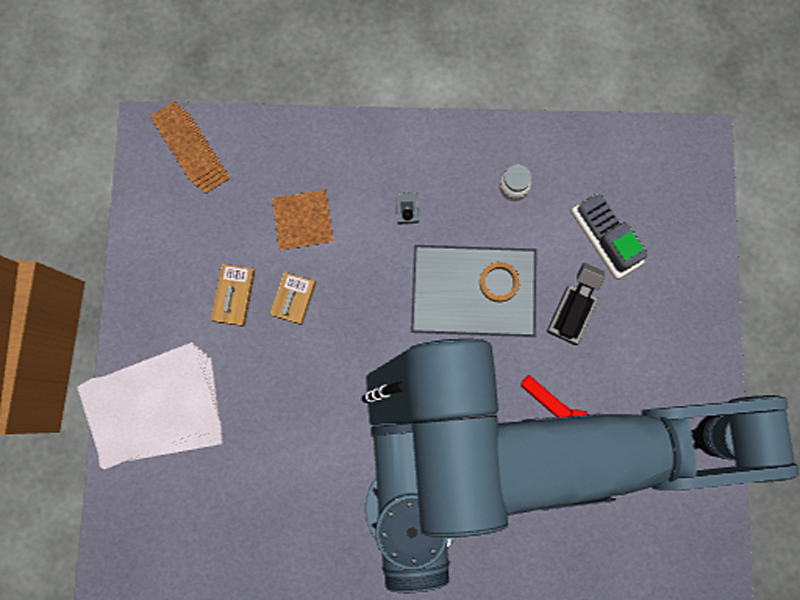

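View pics/scene0b.png

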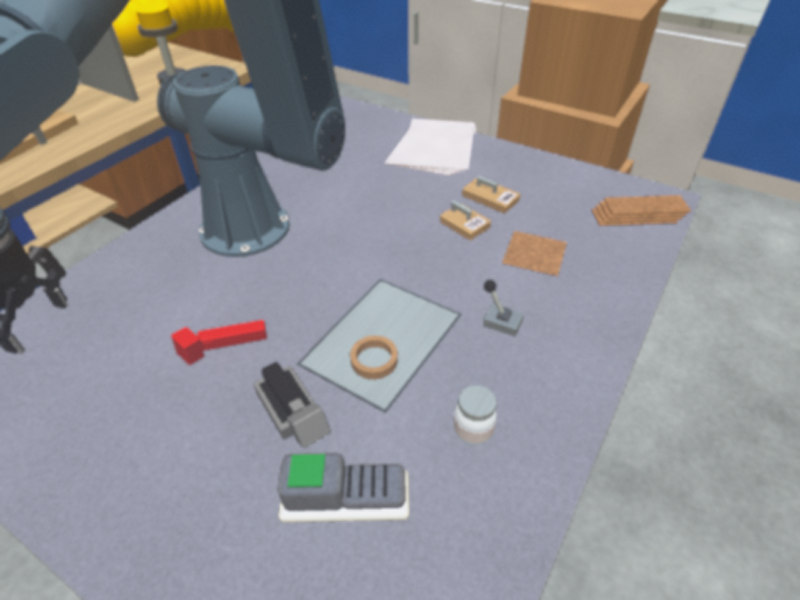

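```bash
cat > h.py <<'E'
import numpy as np,cv2
from bench import status,cams,ctrl
from scipy.spatial.transform import Rotation as Ro
def q2R(q): return Ro.from_quat([q[1],q[2],q[3],q[0]]).as_matrix()
def obs(): return status.get_obs()
def Tt(o=None):
    o=o or obs();T=np.eye(4);T[:3,:3]=q2R(o['eef_rot']);T[:3,3]=o['eef_pos'];return T
def cam(n,T=None):
    i=cams.camera_info(n);f=192/np.tan(np.radians(i['fovy']/2))
    W=i['world_from_camera'] if n!='wrist' else (Tt() if T is None else T)@i['mount']
    return f,i['cx'],i['cy'],W
def px(n,u,v,z,T=None):
    f,cx,cy,W=cam(n,T)
    d=W[:3,:3]@np.array([(u-cx)/f,(v-cy)/f,1]);c=W[:3,3]
    return c+d*(z-c[2])/d[2]
def proj(n,P,T=None):
    f,cx,cy,W=cam(n,T);p=np.linalg.inv(W)@np.append(P,1)
    return np.array([cx+f*p[0]/p[2],cy+f*p[1]/p[2]])
def shot(n,name,crop=None,s=None):
    T=Tt();np.save(f"pics/{name}.npy",T)
    im=cv2.cvtColor(cams.camera(n),cv2.COLOR_RGB2BGR);cv2.imwrite(f"pics/{name}_raw.png",im)
    view(name,crop,s)
def view(name,crop=None,s=None,out=None):
    im=cv2.imread(f"pics/{name}_raw.png");x0,y0,x1,y1=crop or (0,0,512,384)
    c=im[y0:y1,x0:x1];s=s or min(800/(x1-x0),600/(y1-y0))
    c=cv2.resize(c,None,fx=s,fy=s,interpolation=cv2.INTER_CUBIC)
    st=50 if x1-x0>250 else 20 if x1-x0>100 else 10
    for x in range((x0//st+1)*st,x1,st):
        X=int((x-x0+.5)*s);cv2.line(c,(X,0),(X,6),(0,0,255),1);cv2.putText(c,str(x),(X-10,18),0,.4,(0,0,255),1)
    for y in range((y0//st+1)*st,y1,st):
        Y=int((y-y0+.5)*s);cv2.line(c,(0,Y),(6,Y),(0,0,255),1);cv2.putText(c,str(y),(8,Y+4),0,.4,(0,0,255),1)
    cv2.imwrite(f"pics/{out or name}.png",c)
def Rdown(yaw):
    c,s=np.cos(yaw),np.sin(yaw);return np.array([[c,s,0],[s,-c,0],[0,0,-1.]])
def to(x,y,z,yaw,R=None):
    """print shift (cm) and rot (deg) in present tool axes"""
    T=Tt();R=Rdown(yaw) if R is None else R
    l=T[:3,:3].T@(np.array([x,y,z])-T[:3,3])*100
    r=np.degrees(Ro.from_matrix(T[:3,:3].T@R).as_rotvec())
    print('linear',l.round(2).tolist(),'rotation',r.round(2).tolist())
def st():
    o=obs();R=q2R(o['eef_rot']);print('t%.2f'%o['time_s'],'pos',o['eef_pos'].round(4),'yaw %.2fdeg tilt %.2f'%(np.degrees(np.arctan2(R[1,0],R[0,0])),np.degrees(np.arccos(-R[2,2]))),'F',o['wrist_force'].round(1),'open %.3f'%o['opening'],'q',o['q'].round(2))
E
python3 - <<'E'
from h import *
s=.64
for n,u,v,z in [("c1tag",236,274,.024),("c1low",229,323,.024),("c2tag",297,284,.024),("c2low",285,320,.024),("plTL",415,246,0),("plTR",536,249,0),("plBR",535,335,0),("plBL",412,331,0),("tape",500,282,.025),("mat",303,219,.004),("lever",407,213,.09),("jar",517,172,.085),("scanner",577,306,.05),("head",592,274,.05),("restBL",550,339,.035),("red",525,378,.03)]:
    print(n,px("top",u*s,v*s,z).round(3))
st();to(.45,0.05,.45,0)
E
```

```text
c1tag [0.518 0.43  0.024]
c1low [0.403 0.438 0.024]
c2tag [0.498 0.286 0.024]
c2low [0.413 0.31  0.024]
plTL [0.601 0.015 0.   ]
plTR [ 0.6   -0.271  0.   ]
plBR [ 0.396 -0.269  0.   ]
plBL [0.398 0.017 0.   ]
tape [ 0.514 -0.185  0.025]
mat [0.659 0.284 0.004]
lever [0.656 0.034 0.09 ]
jar [ 0.761 -0.216  0.085]
scanner [ 0.459 -0.358  0.05 ]
head [ 0.534 -0.392  0.05 ]
restBL [ 0.384 -0.299  0.035]
red [ 0.294 -0.243  0.03 ]
t0.15 pos [ 0.1791 -0.5459  0.2306] yaw 18.15deg tilt 0.08 F [-0.1  0.5 -0.5] open 1.000 q [-1.46  0.18  1.61  0.    1.35 -0.21]
linear [44.31, -48.22, -21.86] rotation [-0.08, -0.01, 18.15]
```

View pics/wrist0b.png

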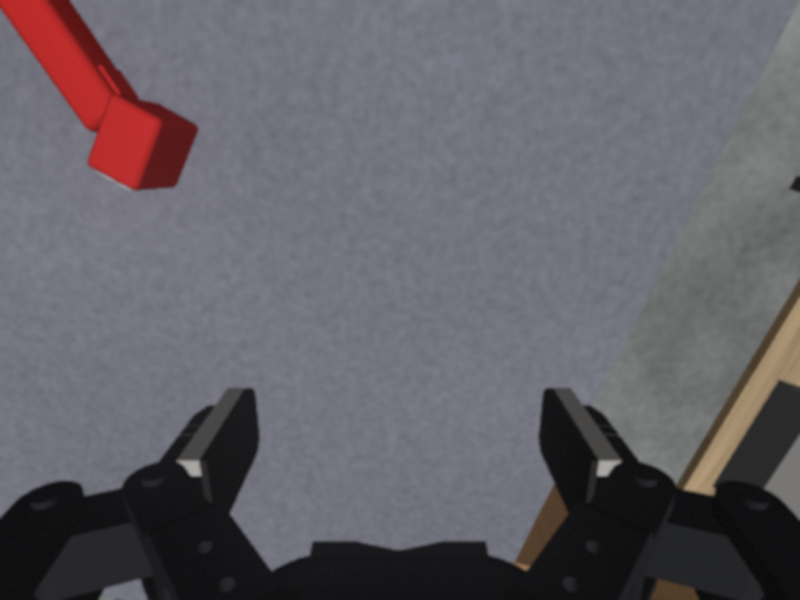

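```bash
python3 - <<'E'
from h import *
to(.50,-0.19,.34,0)
E
```

```text
linear [41.58, -23.84, -10.9] rotation [-0.08, -0.01, 18.15]
```

```bash
python3 -m handwheel '[{"grip":8.5,"linear":[10,-5,-10.9],"rotation":[0,0,6]},{"grip":8.5,"linear":[10,-5,-10.9],"rotation":[0,0,6]},{"grip":8.5,"linear":[41.6,-23.8,-10.9],"rotation":[0,0,18.15]},{"grip":8.5,"linear":[41.6,-23.8,-10.9],"rotation":[0,0,18.15]},{"grip":8.5,"linear":[41.6,-23.8,-10.9],"rotation":[0,0,18.15]},{"grip":8.5,"linear":[41.6,-23.8,-10.9],"rotation":[0,0,18.15]},{"grip":8.5,"linear":[41.6,-23.8,-10.9],"rotation":[0,0,18.15]},{"grip":8.5,"linear":[41.6,-23.8,-10.9],"rotation":[0,0,18.15]},{"grip":8.5,"linear":[41.6,-23.8,-10.9],"rotation":[0,0,18.15]},{"grip":8.5,"linear":[41.6,-23.8,-10.9],"rotation":[0,0,18.15]},{"grip":8.5,"linear":[41.6,-23.8,-10.9],"rotation":[0,0,18.15]},{"grip":8.5,"linear":[41.6,-23.8,-10.9],"rotation":[0,0,18.15]}]'
python3 -m handwheel '[{"grip":8.5,"linear":[0,0,0],"rotation":[0,0,0]},{"grip":8.5,"linear":[0,0,0],"rotation":[0,0,0]}]'
python3 - <<'E'
from h import *
st();to(.50,-0.19,.34,0);shot('wrist','w1');shot('top','t1')
E
```

```text
time_s: 1.15
eef_pos: [0.4964, -0.1941, 0.3396]
eef_rot: [0.0, 1.0, 0.0, -0.0]
wrist_force: [0.1, -0.4, 0.7]
opening: 0.993
time_s: 1.32
eef_pos: [0.4965, -0.1941, 0.3393]
eef_rot: [0.0, 1.0, 0.002, -0.0]
wrist_force: [-0.2, 0.1, -1.0]
opening: 0.993
t1.32 pos [ 0.4965 -0.1941  0.3393] yaw 0.27deg tilt 0.01 F [-0.2  0.1 -1. ] open 0.993 q [-0.6   0.02  1.57 -0.    1.56  0.97]
linear [0.35, -0.41, -0.07] rotation [0.0, 0.01, 0.27]
```

View pics/w1.png

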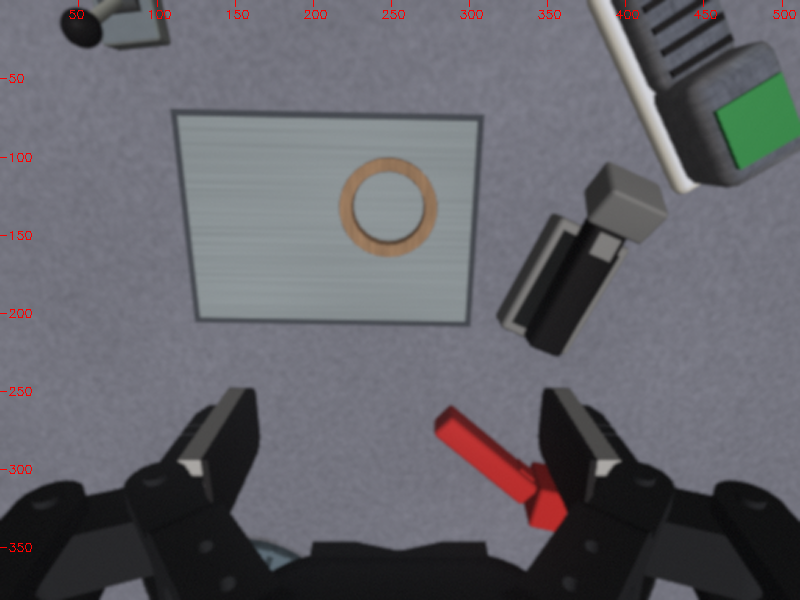

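View pics/t1.png

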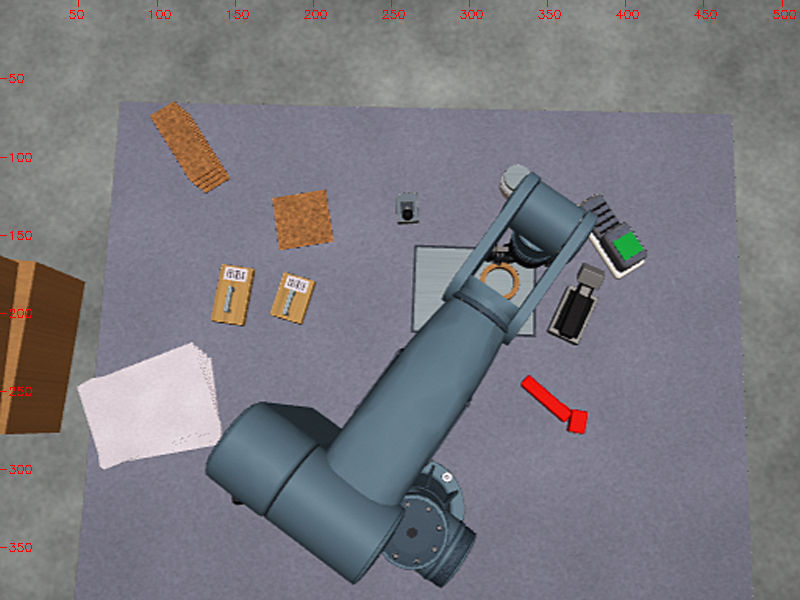

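```bash
python3 - <<'E'
from h import *
T=np.load('pics/w1.npy');k=1.5625
def p(u,v,z): return px('wrist',u/k-.5,v/k-.5,z,T)
for n,u,v in [("TL",172,111),("TR",483,117),("BR",469,325),("BL",195,320)]: print(n,p(u,v,0).round(4))
for n,u,v in [("l",339,207),("r",438,207),("t",388,157),("b",388,257),]: print(n,p(u,v,.025).round(4))
E
```

```text
TL [0.6026 0.0162 0.    ]
TR [ 0.5985 -0.272   0.    ]
BR [ 0.3922 -0.2689  0.    ]
BL [0.3966 0.0203 0.    ]
l [ 0.5183 -0.1385  0.025 ]
r [ 0.5187 -0.2306  0.025 ]
t [ 0.5631 -0.1842  0.025 ]
b [ 0.471 -0.184  0.025]
```

```bash
python3 - <<'E'
from h import *
view('w1',(200,80,310,160),7,'w1c');view('w1',(310,90,440,240),4,'w1s')
E
```

```text
(no output)
```

View pics/w1s.png

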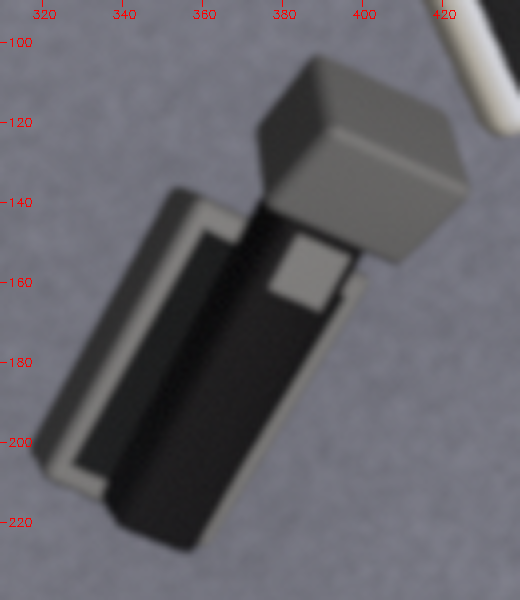

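```bash
python3 - <<'E'
from h import *
to(.517,-0.144,.10,0)
E
```

```text
linear [2.23, -5.22, 23.88] rotation [-0.01, 0.07, 0.03]
```

```bash
python3 -m handwheel '[{"grip":4,"linear":[2.1,-5.1,8],"rotation":[0,0,0]},{"grip":4,"linear":[2.1,-5.1,8],"rotation":[0,0,0]},{"grip":4,"linear":[2.1,-5.1,23.9],"rotation":[0,0,0]},{"grip":4,"linear":[2.1,-5.1,23.9],"rotation":[0,0,0]},{"grip":4,"linear":[2.1,-5.1,23.9],"rotation":[0,0,0]},{"grip":4,"linear":[2.1,-5.1,23.9],"rotation":[0,0,0]},{"grip":4,"linear":[2.1,-5.1,23.9],"rotation":[0,0,0]},{"grip":4,"linear":[2.1,-5.1,23.9],"rotation":[0,0,0]},{"grip":4,"linear":[2.1,-5.1,23.9],"rotation":[0,0,0]}]'
python3 - <<'E'
from h import *
st();to(.517,-0.144,.007,0);shot('wrist','w2')
E
```

```text
time_s: 2.17
eef_pos: [0.5171, -0.1467, 0.1021]
eef_rot: [0.0, 1.0, -0.001, 0.001]
wrist_force: [0.5, -0.5, 1.0]
opening: 0.471
t2.17 pos [ 0.5171 -0.1467  0.1021] yaw -0.10deg tilt 0.09 F [ 0.5 -0.5  1. ] open 0.471 q [-0.5   0.25  1.81 -0.    1.08  1.08]
linear [-0.02, -0.28, 9.51] rotation [0.05, -0.08, -0.1]
```

View pics/w2.png

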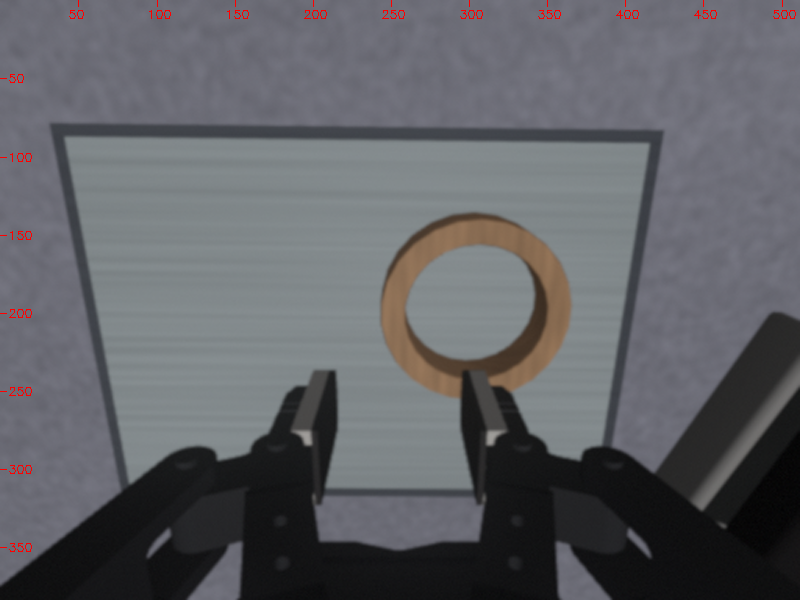

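```bash
python3 - <<'E'
from h import *
T=np.load('pics/w2.npy')
im=cv2.imread('pics/w2_raw.png')
im=cv2.resize(im,(800,600))
for r in (.034,.046):
  pts=np.array([(proj('wrist',[.517+r*np.cos(a),-.184+r*np.sin(a),.025],T)+.5)*1.5625 for a in np.linspace(0,6.28,60)]).astype(int)
  cv2.polylines(im,[pts],True,(0,0,255),1)
cv2.imwrite('pics/w2o.png',im)
E
```

```text
(no output)
```

View pics/w2o.png

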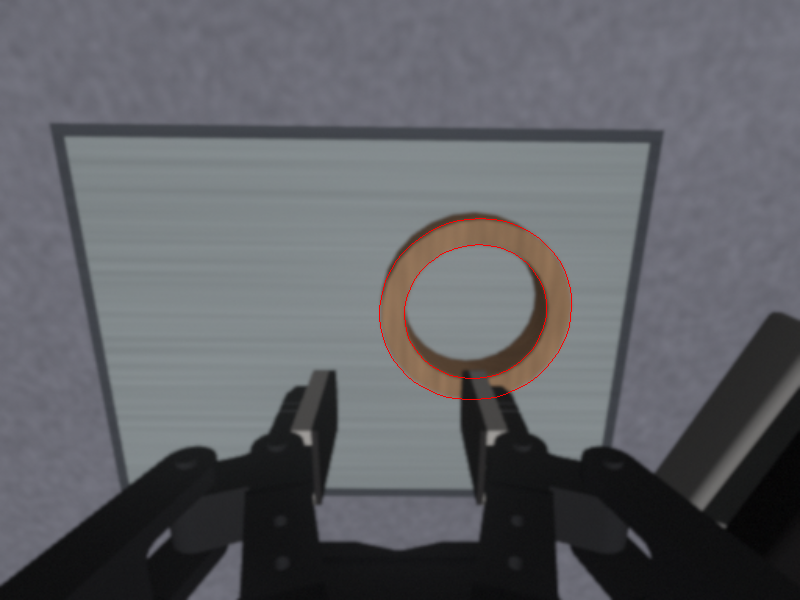

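```bash
python3 -m handwheel '[{"grip":4,"linear":[0,-0.3,3],"rotation":[0,0,0]},{"grip":4,"linear":[0,-0.3,6],"rotation":[0,0,0]},{"grip":4,"linear":[0,-0.3,8],"rotation":[0,0,0]},{"grip":4,"linear":[0,-0.3,9.4],"rotation":[0,0,0]},{"grip":4,"linear":[0,-0.3,9.4],"rotation":[0,0,0]},{"grip":0.8,"linear":[0,-0.3,9.4],"rotation":[0,0,0]},{"grip":0.8,"linear":[0,-0.3,9.4],"rotation":[0,0,0]},{"grip":0.8,"linear":[0,-0.3,9.4],"rotation":[0,0,0]},{"grip":0.8,"linear":[0,-0.3,9.4],"rotation":[0,0,0]},{"grip":0.8,"linear":[0,-0.3,9.4],"rotation":[0,0,0]},{"grip":0.8,"linear":[0,-0.3,9.4],"rotation":[0,0,0]},{"grip":0.8,"linear":[0,-0.3,9.4],"rotation":[0,0,0]}]'
python3 - <<'E'
from h import *
st();to(.517,-0.144,.25,0)
E
```

```text
time_s: 3.22
eef_pos: [0.5187, -0.1433, 0.0093]
eef_rot: [0.001, 1.0, 0.0, 0.002]
wrist_force: [-1.6, 0.0, 7.7]
opening: 0.117
t3.22 pos [ 0.5187 -0.1433  0.0093] yaw 0.01deg tilt 0.30 F [-1.6  0.   7.7] open 0.117 q [-0.49  0.41  1.83 -0.    0.89  1.08]
linear [-0.06, 0.13, -24.07] rotation [0.14, -0.26, 0.01]
```

```bash
python3 -m handwheel '[{"grip":0.6,"linear":[0,0,-2],"rotation":[0,0,0]},{"grip":0.6,"linear":[0,0,-5],"rotation":[0,0,0]},{"grip":0.6,"linear":[0,0,-8],"rotation":[0,0,0]},{"grip":0.6,"linear":[0,0,-12],"rotation":[0,0,0]},{"grip":0.6,"linear":[0,0,-15],"rotation":[0,0,0]},{"grip":0.6,"linear":[0,0,-17],"rotation":[0,0,0]},{"grip":0.6,"linear":[0,0,-18],"rotation":[0,0,0]},{"grip":0.6,"linear":[0,0,-18],"rotation":[0,0,0]}]'
python3 - <<'E'
from h import *
st();to(.56,0.26,.25,0);shot('wrist','w3')
E
```

```text
time_s: 3.88
eef_pos: [0.5183, -0.143, 0.1902]
eef_rot: [0.002, 1.0, 0.0, 0.003]
wrist_force: [-0.2, -0.8, -0.0]
opening: 0.109
t3.88 pos [ 0.5183 -0.143   0.1902] yaw 0.01deg tilt 0.40 F [-0.2 -0.8 -0. ] open 0.109 q [-0.49  0.13  1.75  0.    1.25  1.08]
linear [4.21, -40.28, -6.08] rotation [0.19, -0.35, 0.01]
```

View pics/w3.png

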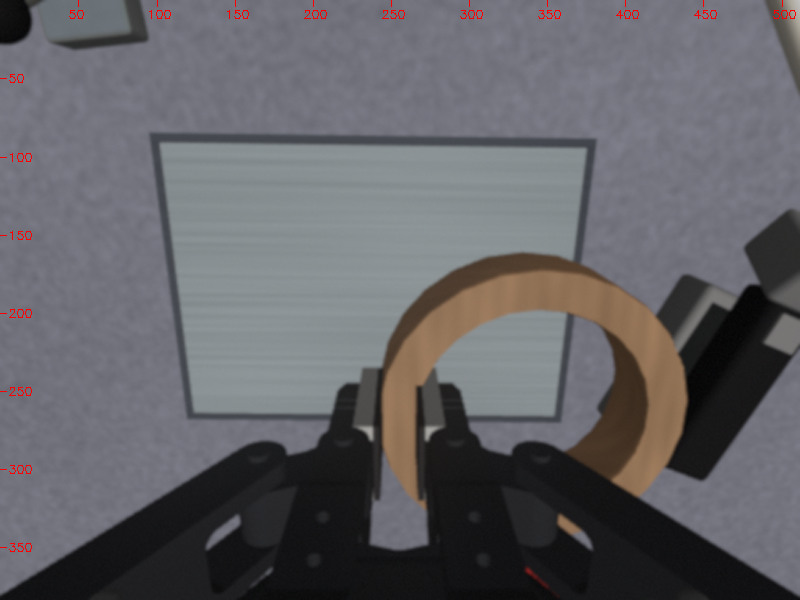

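```bash
python3 -m handwheel '[{"grip":0.6,"linear":[0,-3,-6],"rotation":[0.2,-0.3,0]},{"grip":0.6,"linear":[1,-7,-6],"rotation":[0.2,-0.3,0]},{"grip":0.6,"linear":[1,-10,-6],"rotation":[0.2,-0.3,0]},{"grip":0.6,"linear":[1,-14,-6],"rotation":[0.2,-0.3,0]},{"grip":0.6,"linear":[4.2,-40.3,-6],"rotation":[0.2,-0.3,0]},{"grip":0.6,"linear":[4.2,-40.3,-6],"rotation":[0.2,-0.3,0]},{"grip":0.6,"linear":[4.2,-40.3,-6],"rotation":[0.2,-0.3,0]},{"grip":0.6,"linear":[4.2,-40.3,-6],"rotation":[0.2,-0.3,0]},{"grip":0.6,"linear":[4.2,-40.3,-6],"rotation":[0.2,-0.3,0]},{"grip":0.6,"linear":[4.2,-40.3,-6],"rotation":[0.2,-0.3,0]},{"grip":0.6,"linear":[4.2,-40.3,-6],"rotation":[0.2,-0.3,0]},{"grip":0.6,"linear":[4.2,-40.3,-6],"rotation":[0.2,-0.3,0]}]'
python3 - <<'E'
from h import *
st();shot('wrist','w4')
E
```

```text
time_s: 4.93
eef_pos: [0.557, 0.2645, 0.2435]
eef_rot: [-0.002, 1.0, 0.002, -0.005]
wrist_force: [-0.3, 0.1, -0.9]
opening: 0.114
t4.93 pos [0.557  0.2645 0.2435] yaw 0.27deg tilt 0.56 F [-0.3  0.1 -0.9] open 0.114 q [0.25 0.27 1.48 0.01 1.4  1.81]
```

View pics/w4.png

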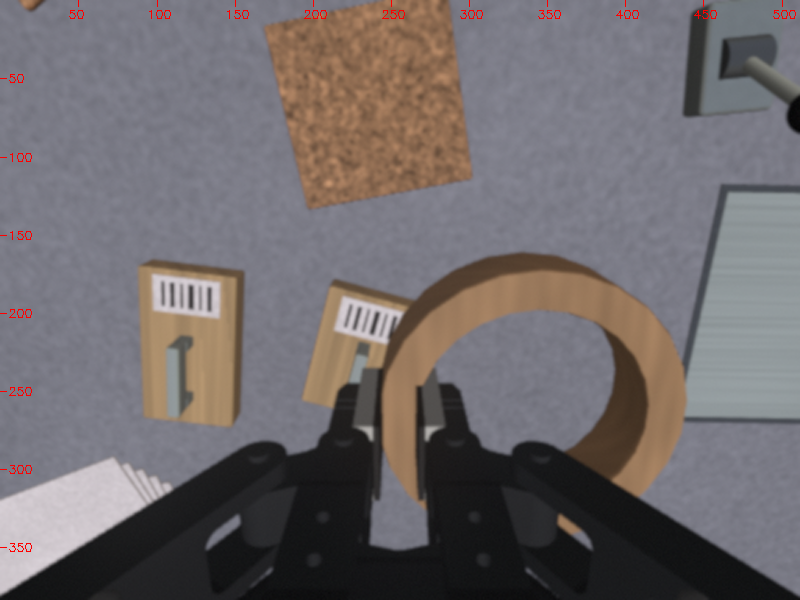

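```bash
python3 -m handwheel '[{"grip":0.6,"linear":[3,0,0],"rotation":[-0.2,0.3,0]},{"grip":0.6,"linear":[6,0,0],"rotation":[-0.2,0.3,0]},{"grip":0.6,"linear":[6,0,0],"rotation":[-0.2,0.3,0]},{"grip":0.6,"linear":[6,0,0],"rotation":[-0.2,0.3,0]}]'
python3 - <<'E'
from h import *
st();shot('wrist','w5')
E
```

```text
time_s: 5.32
eef_pos: [0.6189, 0.2586, 0.2437]
eef_rot: [0.001, 1.0, -0.001, -0.002]
wrist_force: [-0.6, 0.6, -0.8]
opening: 0.116
t5.32 pos [0.6189 0.2586 0.2437] yaw -0.15deg tilt 0.21 F [-0.6  0.6 -0.8] open 0.116 q [ 0.22  0.38  1.33 -0.    1.43  1.79]
```

View pics/w5.png

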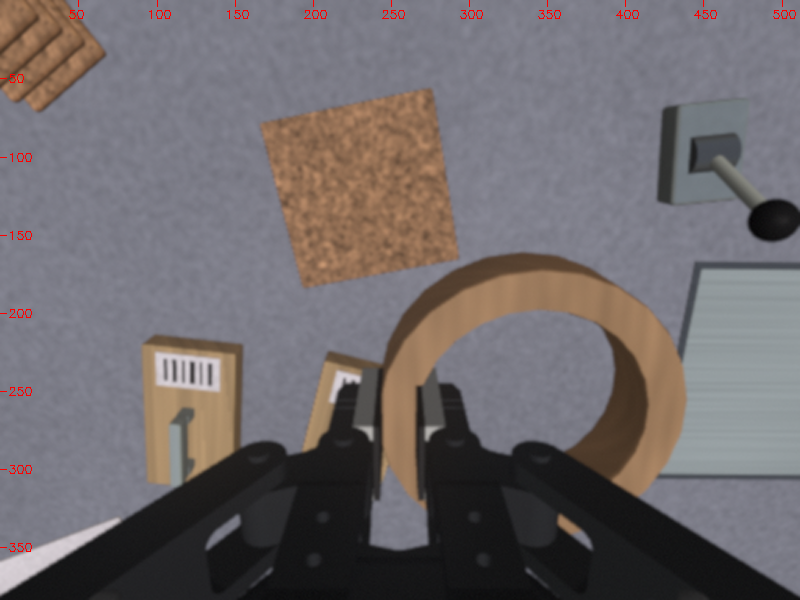

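```bash
cat >> h.py <<'E'
def Tn(name,yaw=0.):
    T=np.load(f'pics/{name}.npy');T[:3,:3]=Rdown(yaw);return T
def pd(T,u,v,z,k=1.5625): return px('wrist',u/k-.5,v/k-.5,z,T)
E
python3 - <<'E'
from h import *
for T in (Tn('w5'),np.load('pics/w5.npy')):
  c=[pd(T,*p,.004)for p in [(261,124),(432,88),(460,258),(304,287)]];print(np.round(c,4).tolist(),np.mean(c,0),[np.linalg.norm(c[i]-c[i-1]).round(4) for i in range(4)])
# tape centre relative to TCP in tool
  for r in [(382,395),(687,395)]: pass
# top camera check
f=lambda u,v:px('top',u*.64-.5,v*.64-.5,.004)
print(np.mean([f(*p) for p in [(272,198),(324,190),(333,241),(282,250)]],0))
print('gripper pose overlay tape:')
T=Tn('w5');im=cv2.resize(cv2.imread('pics/w5_raw.png'),(800,600))
g=T[:3,3]
for dx,dy in((-.0015,-.04),):
 for r in(.034,.046):
  pts=np.array([(proj('wrist',[g[0]+dx+r*np.cos(a),g[1]+dy+r*np.sin(a),g[2]-.009+.025],T)+.5)*1.5625 for a in np.linspace(0,6.28,60)]).astype(int)
  cv2.polylines(im,[pts],True,(0,0,255),1)
cv2.imwrite('pics/w5o.png',im)
E
```

```text
[[0.711, 0.3603, 0.004], [0.7355, 0.2341, 0.004], [0.6095, 0.2091, 0.004], [0.5853, 0.336, 0.004]] [0.66033079 0.28487041 0.004     ] [np.float64(0.128), np.float64(0.1285), np.float64(0.1284), np.float64(0.1291)]
[[0.7104, 0.3596, 0.004], [0.7346, 0.2335, 0.004], [0.6086, 0.2088, 0.004], [0.5847, 0.3357, 0.004]] [0.65956746 0.28442323 0.004     ] [np.float64(0.128), np.float64(0.1283), np.float64(0.1284), np.float64(0.1291)]
[0.65961877 0.28615729 0.004     ]
gripper pose overlay tape:
```

View pics/w5o.png

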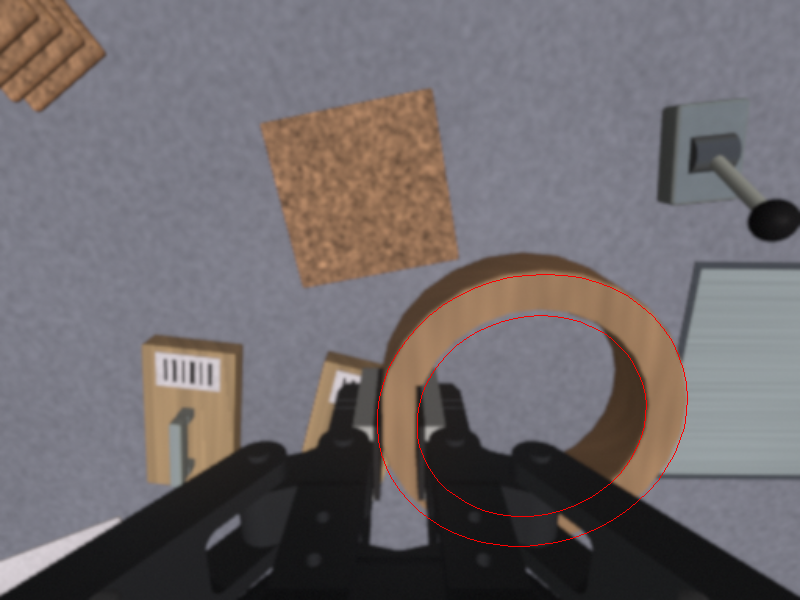

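```bash
python3 -m handwheel '[{"grip":0.6,"linear":[2,-3,3],"rotation":[0,0,0]},{"grip":0.6,"linear":[4.2,-6.7,6],"rotation":[0,0,0]},{"grip":0.6,"linear":[4.2,-6.7,10],"rotation":[0,0,0]},{"grip":0.6,"linear":[4.2,-6.7,14],"rotation":[0,0,0]},{"grip":0.6,"linear":[4.2,-6.7,17],"rotation":[0,0,0]},{"grip":0.6,"linear":[4.2,-6.7,19],"rotation":[0,0,0]},{"grip":0.6,"linear":[4.2,-6.7,20],"rotation":[0,0,0]},{"grip":0.6,"linear":[4.2,-6.7,20],"rotation":[0,0,0]},{"grip":0.6,"linear":[4.2,-6.7,20],"rotation":[0,0,0]}]'
python3 - <<'E'
from h import *
st();to(.6615,.3255,.0135,0)
E
```

```text
time_s: 6.12
eef_pos: [0.6608, 0.3276, 0.0472]
eef_rot: [-0.0, 1.0, -0.0, 0.0]
wrist_force: [0.5, 0.0, -0.9]
opening: 0.119
t6.12 pos [0.6608 0.3276 0.0472] yaw -0.02deg tilt 0.04 F [ 0.5  0.  -0.9] open 0.119 q [ 0.3   0.71  1.26 -0.    1.17  1.87]
linear [0.07, 0.21, 3.37] rotation [-0.01, -0.04, -0.02]
```

```bash
python3 -m handwheel '[{"grip":0.6,"linear":[0.1,0.2,1],"rotation":[0,0,0]},{"grip":0.6,"linear":[0.1,0.2,2],"rotation":[0,0,0]},{"grip":0.6,"linear":[0.1,0.2,2.8],"rotation":[0,0,0]},{"grip":0.6,"linear":[0.1,0.2,3.3],"rotation":[0,0,0]},{"grip":0.6,"linear":[0.1,0.2,3.3],"rotation":[0,0,0]},{"grip":0.6,"linear":[0.1,0.2,3.3],"rotation":[0,0,0]}]'
python3 - <<'E'
from h import *
st()
E
```

```text
time_s: 6.62
eef_pos: [0.6616, 0.326, 0.0134]
eef_rot: [-0.0, 1.0, 0.0, 0.0]
wrist_force: [0.5, -1.0, 2.1]
opening: 0.119
t6.62 pos [0.6616 0.326  0.0134] yaw 0.01deg tilt 0.02 F [ 0.5 -1.   2.1] open 0.119 q [ 0.3   0.76  1.26 -0.    1.12  1.87]
```

Release (opening 4 cm), rise, back off to a view of mat and carriers.

```bash
python3 -m handwheel '[{"grip":3.5,"linear":[0,0,0],"rotation":[0,0,0]},{"grip":3.5,"linear":[0,0,0],"rotation":[0,0,0]},{"grip":3.5,"linear":[0,0,0],"rotation":[0,0,0]},{"grip":3.5,"linear":[0,0,-3],"rotation":[0,0,0]},{"grip":3.5,"linear":[0,0,-7],"rotation":[0,0,0]},{"grip":3.5,"linear":[0,0,-11],"rotation":[0,0,0]},{"grip":3.5,"linear":[-4,-2,-15],"rotation":[0,0,0]},{"grip":3.5,"linear":[-7,-3,-19],"rotation":[0,0,0]},{"grip":3.5,"linear":[-11,-3,-23],"rotation":[0,0,0]},{"grip":3.5,"linear":[-13,-3,-26],"rotation":[0,0,0]},{"grip":3.5,"linear":[-13,-3,-26],"rotation":[0,0,0]},{"grip":3.5,"linear":[-13,-3,-26],"rotation":[0,0,0]}]'
python3 - <<'E'
from h import *
st();shot('wrist','w6')
E
```

```text
time_s: 7.62
eef_pos: [0.5305, 0.3584, 0.2814]
eef_rot: [-0.002, 1.0, 0.001, 0.005]
wrist_force: [0.7, 1.1, 1.0]
opening: 0.415
t7.62 pos [0.5305 0.3584 0.2814] yaw 0.16deg tilt 0.60 F [0.7 1.1 1. ] open 0.415 q [0.41 0.28 1.38 0.   1.47 1.98]
```

View pics/w6.png

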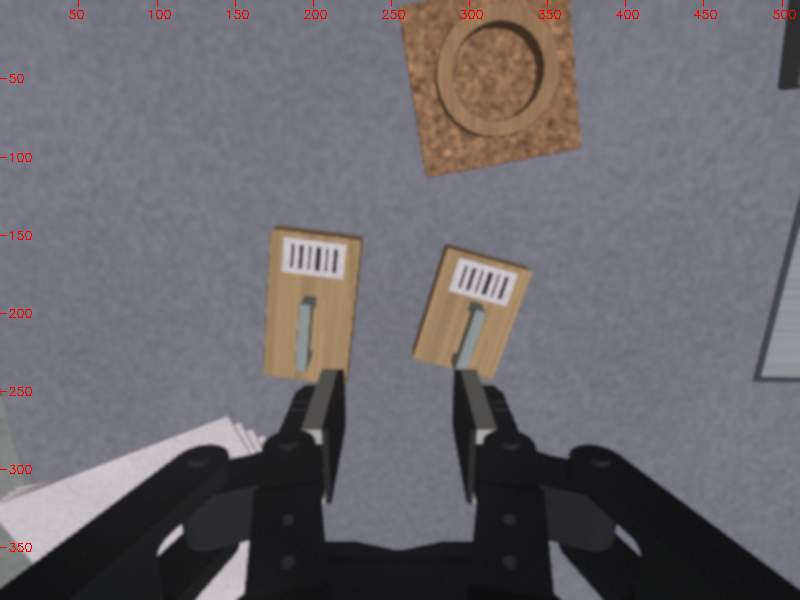

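```bash
cat >> h.py <<'E'
def quad(T,P,z,k=1.5625):
    c=np.array([pd(T,*p,z,k)[:2] for p in P]);TL,TR,BR,BL=c
    d=(TL+TR-BL-BR)/2;e=(TL+BL-TR-BR)/2
    print('quad ctr',c.mean(0).round(4),'len %.1f wid %.1f'%(1e3*np.linalg.norm(d),1e3*np.linalg.norm(e)),'yaw %.1f / %.1f'%(np.degrees(np.arctan2(d[1],d[0])),np.degrees(np.arctan2(-e[0],e[1]))))
    return c.mean(0),d,e
E
python3 - <<'E'
from h import *
T=Tn('w6')
quad(T,[(272,230),(362,238),(347,380),(264,375)],.024)
quad(T,[(447,248),(532,271),(493,378),(413,355)],.024)
print(pd(T,314,258,.024),pd(T,484,281,.024))
quad(T,[(283,237),(347,241),(344,279),(281,273)],.024)
quad(T,[(460,258),(517,275),(506,305),(450,287)],.024)
view('w6',(160,130,350,250),4.2,'w6c')
E
```

```text
quad ctr [0.4716 0.4345] len 132.6 wid 75.0 yaw -7.5 / -4.5
quad ctr [0.4662 0.2953] len 102.6 wid 75.9 yaw -15.5 / -16.3
[0.51708632 0.42948215 0.024     ] [0.49696062 0.28548419 0.024     ]
quad ctr [0.5173 0.4296] len 32.0 wid 53.3 yaw -6.8 / -4.7
quad ctr [0.4966 0.286 ] len 27.2 wid 51.4 yaw -16.2 / -17.6
```

View pics/w6c.png

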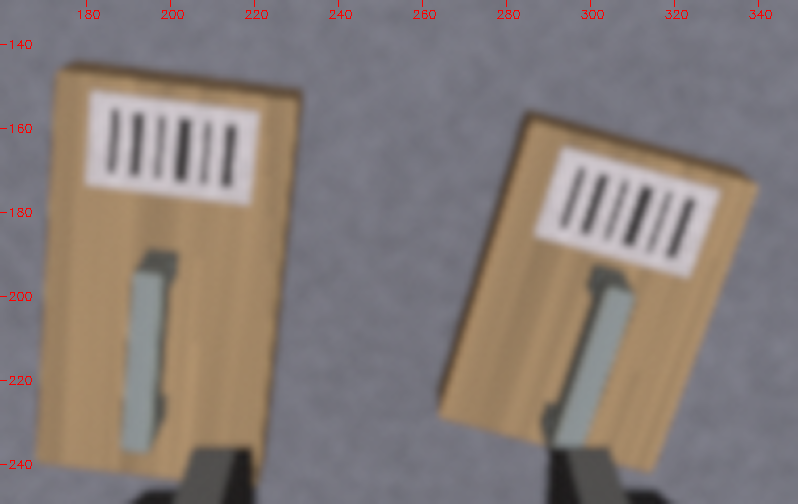

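```bash
python3 -m handwheel '[{"grip":3.5,"linear":[-3,2,4],"rotation":[0,0,5]},{"grip":3.5,"linear":[-7.9,5.9,8],"rotation":[0,0,10]},{"grip":3.5,"linear":[-7.9,5.9,12],"rotation":[0,0,16.3]},{"grip":3.5,"linear":[-7.9,5.9,15],"rotation":[0,0,16.3]},{"grip":3.5,"linear":[-7.9,5.9,17],"rotation":[0,0,16.3]},{"grip":3.5,"linear":[-7.9,5.9,18.1],"rotation":[0,0,16.3]},{"grip":3.5,"linear":[-7.9,5.9,18.1],"rotation":[0,0,16.3]},{"grip":3.5,"linear":[-7.9,5.9,18.1],"rotation":[0,0,16.3]}]'
python3 - <<'E'
from h import *
st();shot('wrist','w7')
E
```

```text
time_s: 8.33
eef_pos: [0.4534, 0.2971, 0.0924]
eef_rot: [0.0, 0.99, -0.142, -0.0]
wrist_force: [0.4, -0.3, 0.4]
opening: 0.407
t8.33 pos [0.4534 0.2971 0.0924] yaw -16.32deg tilt 0.02 F [ 0.4 -0.3  0.4] open 0.407 q [ 0.36  0.28  1.8  -0.    1.07  2.22]
```

View pics/w7.png

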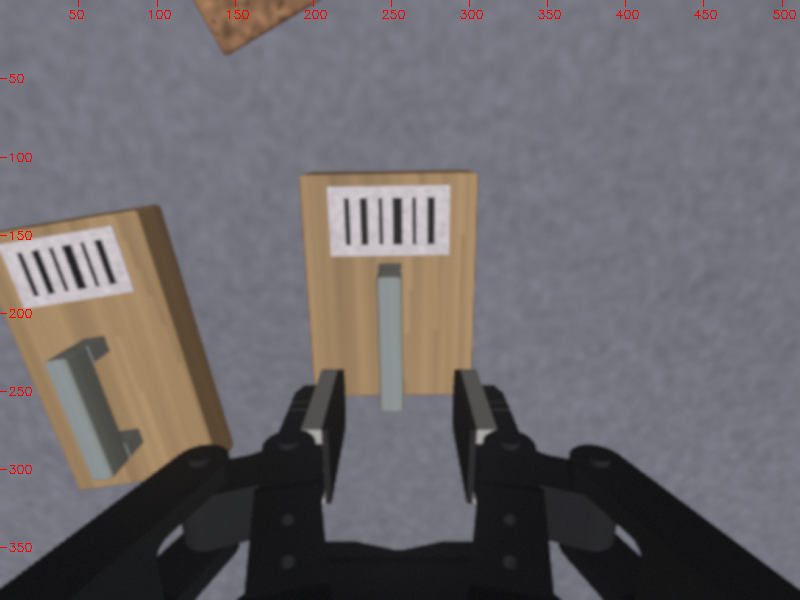

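```bash
python3 - <<'E'
from h import *
T=Tn('w7',np.radians(-16.3))
c,d,e=quad(T,[(301,174),(477,171),(471,394),(315,394)],.024)
t,_,_=quad(T,[(326,186),(450,184),(449,255),(331,257)],.024)
b0=pd(T,389.5,277,.052)[:2];b1=pd(T,391,411,.052)[:2];print('bar',b0,b1)
yaw=np.radians(-16.3);u=np.array([np.cos(yaw),np.sin(yaw)])
print(c-.015*u,t-.0475*u,(b0+b1)/2)
g=(b0+b1)/2
to(*g,.032,yaw)
# middle carrier too
quad(T,[(0,232),(160,206),(232,445),(80,489)],.024)
t,_,_=quad(T,[(0,247),(112,225),(133,289),(21,309)],.024);
E
```

```text
quad ctr [0.4682 0.296 ] len 104.4 wid 75.0 yaw -15.6 / -15.9
quad ctr [0.4988 0.2878] len 30.8 wid 52.5 yaw -15.1 / -15.4
bar [0.48183754 0.29207436] [0.42491432 0.30845855]
[0.45376259 0.3001823 ] [0.45319881 0.30112169] [0.45337593 0.30026645]
linear [-0.2, -0.21, 6.18] rotation [-0.09, -0.13, -0.0]
quad ctr [0.4746 0.4278] len 127.7 wid 79.1 yaw -10.3 / -2.5
quad ctr [0.5193 0.4323] len 29.2 wid 53.0 yaw -9.7 / -5.8
```

```bash
python3 -m handwheel '[{"grip":3.5,"linear":[-0.1,-0.3,2],"rotation":[0,0,-0.5]},{"grip":3.5,"linear":[-0.1,-0.3,4],"rotation":[0,0,-0.5]},{"grip":3.5,"linear":[-0.1,-0.3,5.5],"rotation":[0,0,-0.5]},{"grip":3.5,"linear":[-0.1,-0.3,6],"rotation":[0,0,-0.5]},{"grip":3.5,"linear":[-0.1,-0.3,6],"rotation":[0,0,-0.5]},{"grip":0.5,"linear":[-0.1,-0.3,6],"rotation":[0,0,-0.5]},{"grip":0.5,"linear":[-0.1,-0.3,6],"rotation":[0,0,-0.5]},{"grip":0.5,"linear":[-0.1,-0.3,6],"rotation":[0,0,-0.5]},{"grip":0.5,"linear":[-0.1,-0.3,6],"rotation":[0,0,-0.5]},{"grip":0.5,"linear":[-0.1,-0.3,6],"rotation":[0,0,-0.5]},{"grip":0.5,"linear":[-0.1,-0.3,6],"rotation":[0,0,-0.5]},{"grip":0.5,"linear":[-0.1,-0.3,6],"rotation":[0,0,-0.5]}]'
python3 - <<'E'
from h import *
st()
E
```

```text
time_s: 9.38
eef_pos: [0.4541, 0.3008, 0.0342]
eef_rot: [-0.001, 0.991, -0.137, 0.002]
wrist_force: [-0.1, 0.8, 5.9]
opening: 0.1
t9.38 pos [0.4541 0.3008 0.0342] yaw -15.80deg tilt 0.23 F [-0.1  0.8  5.9] open 0.100 q [0.37 0.38 1.81 0.   0.95 2.21]
```

```bash
python3 -m handwheel '[{"grip":0.5,"linear":[0.2,0.5,0],"rotation":[0,0,0]},{"grip":0.5,"linear":[0.5,1.5,0],"rotation":[0,0,-0.5]},{"grip":0.5,"linear":[1.1,3.2,0],"rotation":[0,0,-1]},{"grip":0.5,"linear":[1.8,5.2,0],"rotation":[0,0,-1.7]},{"grip":0.5,"linear":[2.5,7.2,0],"rotation":[0,0,-2.4]},{"grip":0.5,"linear":[3.2,9.2,0],"rotation":[0,0,-3.1]},{"grip":0.5,"linear":[3.9,11.2,0],"rotation":[0,0,-3.8]},{"grip":0.5,"linear":[4.6,13.2,0],"rotation":[0,0,-4.5]},{"grip":0.5,"linear":[5.3,15.2,0],"rotation":[0,0,-5.2]},{"grip":0.5,"linear":[6,17.2,0],"rotation":[0,0,-5.9]},{"grip":0.5,"linear":[6.6,19.1,0],"rotation":[0,0,-6.6]},{"grip":0.5,"linear":[7.1,20.5,0],"rotation":[0,0,-7]}]'
python3 - <<'E'
from h import *
st();to(.4816,-.1808,.032,np.radians(-.9))
E
```

```text
time_s: 10.38
eef_pos: [0.4668, 0.0828, 0.0341]
eef_rot: [-0.001, 0.997, -0.077, 0.002]
wrist_force: [-1.0, 5.8, 9.6]
opening: 0.097
t10.38 pos [0.4668 0.0828 0.0341] yaw -8.82deg tilt 0.26 F [-1.   5.8  9.6] open 0.097 q [-0.08  0.25  1.99  0.    0.9   1.65]
linear [5.5, 25.82, 0.19] rotation [-0.09, -0.24, -7.92]
```

```bash
python3 -m handwheel '[{"grip":0.5,"linear":[0.4,1.8,0],"rotation":[0,0,-0.6]},{"grip":0.5,"linear":[0.9,4.2,0],"rotation":[0,0,-1.3]},{"grip":0.5,"linear":[1.4,6.7,-0.05],"rotation":[0,0,-2]},{"grip":0.5,"linear":[2,9.2,-0.1],"rotation":[0,0,-2.8]},{"grip":0.5,"linear":[2.5,11.7,-0.1],"rotation":[0,0,-3.6]},{"grip":0.5,"linear":[3,14.2,-0.1],"rotation":[0,0,-4.4]},{"grip":0.5,"linear":[3.6,16.7,-0.1],"rotation":[0,0,-5.2]},{"grip":0.5,"linear":[4.1,19.2,-0.1],"rotation":[0,0,-6]},{"grip":0.5,"linear":[4.6,21.5,-0.1],"rotation":[0,0,-6.8]},{"grip":0.5,"linear":[5.1,23.7,-0.1],"rotation":[0,0,-7.4]},{"grip":0.5,"linear":[5.4,25.2,-0.1],"rotation":[0,0,-7.9]},{"grip":0.5,"linear":[5.4,25.5,-0.1],"rotation":[0,0,-7.9]}]'
python3 -m handwheel '[{"grip":0.5,"linear":[0,0,0],"rotation":[0,0,0]},{"grip":0.5,"linear":[0,0,0],"rotation":[0,0,0]}]'
python3 - <<'E'
from h import *
st();to(.4816,-.1808,.032,np.radians(-.9));shot('wrist','w8')
E
```

```text
time_s: 11.38
eef_pos: [0.4802, -0.1797, 0.0341]
eef_rot: [0.001, 1.0, -0.009, 0.001]
wrist_force: [5.7, 3.6, 8.8]
opening: 0.102
time_s: 11.55
eef_pos: [0.4801, -0.1777, 0.0342]
eef_rot: [0.001, 1.0, -0.008, 0.001]
wrist_force: [0.4, -3.6, 6.1]
opening: 0.1
t11.55 pos [ 0.4801 -0.1777  0.0342] yaw -0.94deg tilt 0.18 F [ 0.4 -3.6  6.1] open 0.100 q [-0.59  0.32  1.9  -0.    0.93  1.  ]
linear [0.16, 0.31, 0.22] rotation [0.13, -0.13, -0.04]
```

View pics/w8.png

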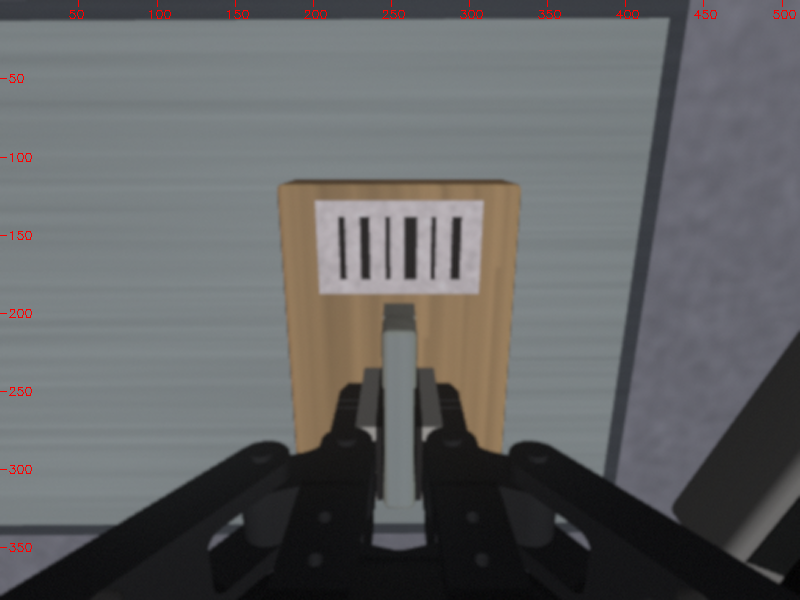

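```bash
python3 -m handwheel '[{"grip":3.5,"linear":[0,0,0],"rotation":[0,0,0]},{"grip":3.5,"linear":[0,0,0],"rotation":[0,0,0]},{"grip":3.5,"linear":[0,0,0],"rotation":[0,0,0]},{"grip":3.5,"linear":[0,0,-3],"rotation":[0,0,0]},{"grip":3.5,"linear":[0,0,-7],"rotation":[0,0,0]},{"grip":3.5,"linear":[0,0,-11],"rotation":[0,0,0]},{"grip":3.5,"linear":[0,0,-15],"rotation":[0,0,0]},{"grip":3.5,"linear":[0,-3,-18],"rotation":[0,0,0]},{"grip":3.5,"linear":[0,-7,-20],"rotation":[0,0,0]},{"grip":3.5,"linear":[0,-11,-20],"rotation":[0,0,0]},{"grip":3.5,"linear":[0,-15,-20],"rotation":[0,0,0]},{"grip":3.5,"linear":[0,-19,-20],"rotation":[0,0,0]}]'
python3 -m handwheel '[{"grip":3.5,"linear":[-1,-4,0],"rotation":[0,0,1]},{"grip":3.5,"linear":[-1,-8,0],"rotation":[0,0,2]},{"grip":3.5,"linear":[-3.1,-42.5,0],"rotation":[0,0,5.6]},{"grip":3.5,"linear":[-3.1,-42.5,0],"rotation":[0,0,5.6]},{"grip":3.5,"linear":[-3.1,-42.5,0],"rotation":[0,0,5.6]},{"grip":3.5,"linear":[-3.1,-42.5,0],"rotation":[0,0,5.6]},{"grip":3.5,"linear":[-3.1,-42.5,0],"rotation":[0,0,5.6]},{"grip":3.5,"linear":[-3.1,-42.5,0],"rotation":[0,0,5.6]},{"grip":3.5,"linear":[-3.1,-42.5,0],"rotation":[0,0,5.6]},{"grip":3.5,"linear":[-3.1,-42.5,4],"rotation":[0,0,5.6]},{"grip":3.5,"linear":[-3.1,-42.5,8],"rotation":[0,0,5.6]},{"grip":3.5,"linear":[-3.1,-42.5,10],"rotation":[0,0,5.6]}]'
python3 -m handwheel '[{"grip":3.5,"linear":[0,0,2],"rotation":[0,0,0]},{"grip":3.5,"linear":[0,0,2],"rotation":[0,0,0]},{"grip":3.5,"linear":[0,0,2],"rotation":[0,0,0]}]'
python3 - <<'E'
from h import *
st();shot('wrist','w9');shot('top','t9')
E
```

```text
time_s: 12.6
eef_pos: [0.4815, 0.0156, 0.2334]
eef_rot: [-0.0, 1.0, -0.008, 0.0]
wrist_force: [0.2, 1.1, 0.6]
opening: 0.409
time_s: 13.6
eef_pos: [0.4565, 0.4422, 0.1321]
eef_rot: [-0.001, 0.998, -0.055, 0.001]
wrist_force: [0.1, -0.3, -0.4]
opening: 0.408
time_s: 13.85
eef_pos: [0.4562, 0.4382, 0.1115]
eef_rot: [0.001, 0.998, -0.056, -0.002]
wrist_force: [0.2, 0.4, 0.4]
opening: 0.41
t13.85 pos [0.4562 0.4382 0.1115] yaw -6.45deg tilt 0.25 F [0.2 0.4 0.4] open 0.410 q [0.58 0.43 1.54 0.   1.17 2.26]
```

View pics/w9.png

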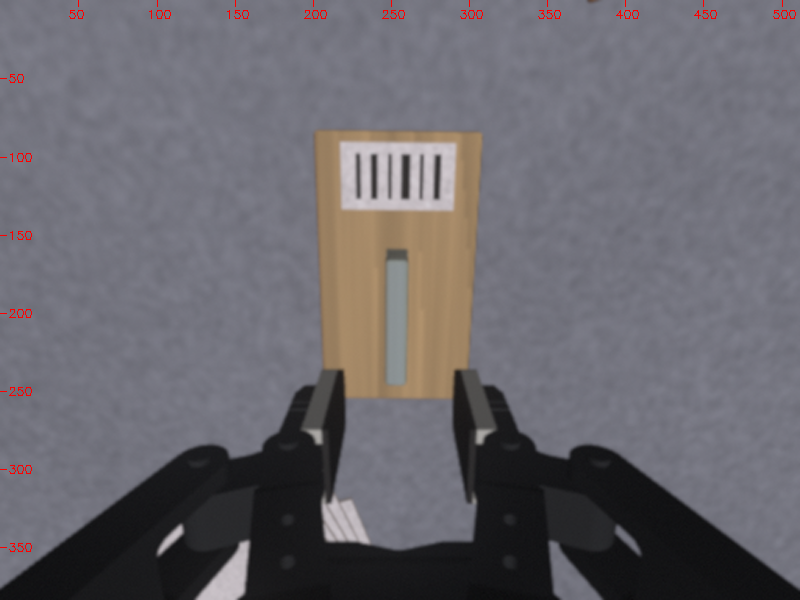

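View pics/t9.png

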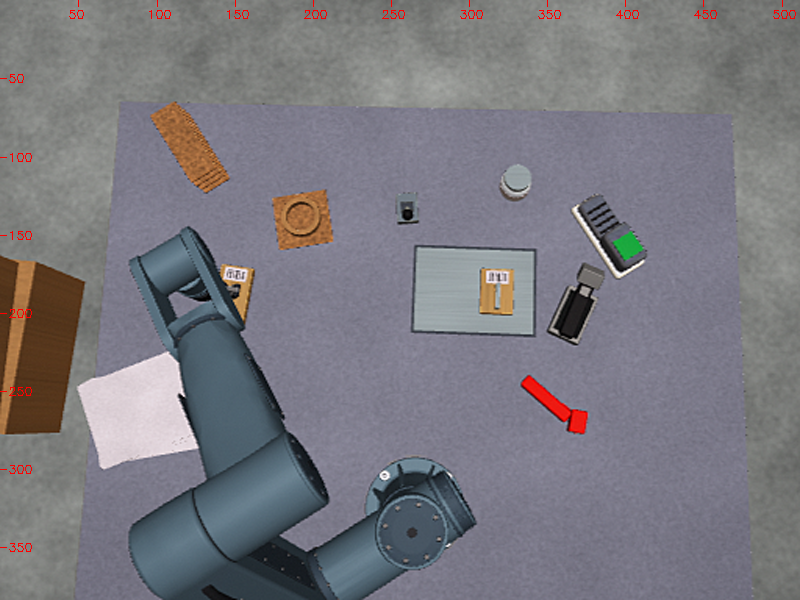

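```bash
python3 - <<'E'
from h import *
y=np.radians(-6.45);T=Tn('w9',y)
c,d,e=quad(T,[(315,132),(482,133),(469,398),(324,397)],.024)
b0=pd(T,397,260,.052)[:2];b1=pd(T,396.5,384,.052)[:2];print('bar',b0,b1,(b0+b1)/2,np.degrees(np.arctan2(*(b0-b1)[::-1])))
u=np.array([np.cos(y),np.sin(y)]);print(c-.015*u)
dlt=np.append((b0+b1)/2,.032)-T[:3,3];print('lin',T[:3,:3].T@dlt*100)
E
```

```text
quad ctr [0.4724 0.4366] len 133.3 wid 76.0 yaw -7.0 / -6.9
bar [0.48697261 0.43505838] [0.42866275 0.44199546] [0.45781768 0.43852692] -6.784544919698814
[0.45748866 0.43833362]
lin [ 0.15784663 -0.04751129  7.94591493]
```

```bash
python3 -m handwheel '[{"grip":3.5,"linear":[0.1,0,2],"rotation":[0,0,0.4]},{"grip":3.5,"linear":[0.1,0,5],"rotation":[0,0,0.4]},{"grip":3.5,"linear":[0.1,0,7],"rotation":[0,0,0.4]},{"grip":3.5,"linear":[0.1,0,7.9],"rotation":[0,0,0.4]},{"grip":3.5,"linear":[0.1,0,7.9],"rotation":[0,0,0.4]},{"grip":0.5,"linear":[0.1,0,7.9],"rotation":[0,0,0.4]},{"grip":0.5,"linear":[0.1,0,7.9],"rotation":[0,0,0.4]},{"grip":0.5,"linear":[0.1,0,7.9],"rotation":[0,0,0.4]},{"grip":0.5,"linear":[0.1,0,7.9],"rotation":[0,0,0.4]},{"grip":0.5,"linear":[0.1,0,7.9],"rotation":[0,0,0.4]},{"grip":0.5,"linear":[0.1,0,7.9],"rotation":[0,0,0.4]},{"grip":0.5,"linear":[0.1,0,7.9],"rotation":[0,0,0.4]}]'
python3 - <<'E'
from h import *
st();
o=np.array([.4975,-.126])+.055*np.array([.0157,1]);p=o-.015*np.array([1,-.0157]);print(p)
T=Tt();y=np.arctan2(T[1,0],T[0,0]);print(np.degrees(y),(Rdown(y).T@(np.append(p,.034)-T[:3,3])*100).round(2))
E
```

```text
time_s: 14.95
eef_pos: [0.4605, 0.4396, 0.0368]
eef_rot: [-0.001, 0.998, -0.06, 0.002]
wrist_force: [-0.5, -0.5, 6.8]
opening: 0.096
t14.95 pos [0.4605 0.4396 0.0368] yaw -6.89deg tilt 0.25 F [-0.5 -0.5  6.8] open 0.096 q [ 0.58  0.54  1.57 -0.    1.04  2.27]
[ 0.4833635 -0.0707645]
-6.892572121427127 [ 8.39 50.39  0.28]
```

```bash
python3 -m handwheel '[{"grip":0.5,"linear":[0.1,0.5,0],"rotation":[0,0,0]},{"grip":0.5,"linear":[0.3,1.7,0],"rotation":[0,0,-0.2]},{"grip":0.5,"linear":[0.6,3.7,0],"rotation":[0,0,-0.4]},{"grip":0.5,"linear":[1,6,0],"rotation":[0,0,-0.7]},{"grip":0.5,"linear":[1.4,8.5,0],"rotation":[0,0,-1]},{"grip":0.5,"linear":[1.8,11,0],"rotation":[0,0,-1.3]},{"grip":0.5,"linear":[2.2,13.5,0],"rotation":[0,0,-1.6]},{"grip":0.5,"linear":[2.7,16,0],"rotation":[0,0,-1.9]},{"grip":0.5,"linear":[3.1,18.5,0],"rotation":[0,0,-2.2]},{"grip":0.5,"linear":[3.5,21,0],"rotation":[0,0,-2.5]},{"grip":0.5,"linear":[3.9,23.3,0],"rotation":[0,0,-2.8]},{"grip":0.5,"linear":[4.2,25.3,0],"rotation":[0,0,-3]}]'
python3 - <<'E'
from h import *
st();
p=np.array([.4834,-.0708])
T=Tt();y=np.arctan2(T[1,0],T[0,0]);print(np.degrees(y),(Rdown(y).T@(np.append(p,.034)-T[:3,3])*100).round(2))
E
```

```text
time_s: 15.95
eef_pos: [0.4728, 0.1822, 0.0368]
eef_rot: [-0.001, 0.999, -0.034, 0.003]
wrist_force: [0.7, 7.2, 9.6]
opening: 0.095
t15.95 pos [0.4728 0.1822 0.0368] yaw -3.92deg tilt 0.37 F [0.7 7.2 9.6] open 0.095 q [0.13 0.3  1.91 0.   0.92 1.77]
-3.923273177032466 [ 2.79 25.17  0.28]
```

```bash
python3 -m handwheel '[{"grip":0.5,"linear":[0.3,2.3,0],"rotation":[0,0,-0.3]},{"grip":0.5,"linear":[0.5,4.8,0],"rotation":[0,0,-0.6]},{"grip":0.5,"linear":[0.8,7.3,0],"rotation":[0,0,-0.9]},{"grip":0.5,"linear":[1.1,9.8,0],"rotation":[0,0,-1.2]},{"grip":0.5,"linear":[1.4,12.3,0],"rotation":[0,0,-1.5]},{"grip":0.5,"linear":[1.6,14.8,0],"rotation":[0,0,-1.8]},{"grip":0.5,"linear":[1.9,17.3,0],"rotation":[0,0,-2.1]},{"grip":0.5,"linear":[2.1,19.5,0],"rotation":[0,0,-2.4]},{"grip":0.5,"linear":[2.3,21.5,0],"rotation":[0,0,-2.7]},{"grip":0.5,"linear":[2.5,23.3,0],"rotation":[0,0,-3]},{"grip":0.5,"linear":[2.7,24.6,0],"rotation":[0,0,-3]},{"grip":0.5,"linear":[2.7,25.2,0],"rotation":[0,0,-3]}]'
python3 -m handwheel '[{"grip":0.5,"linear":[0,0,0],"rotation":[0,0,0]},{"grip":0.5,"linear":[0,0,0],"rotation":[0,0,0]}]'
python3 - <<'E'
from h import *
st();shot('wrist','w10')
E
```

```text
time_s: 16.95
eef_pos: [0.4825, -0.0722, 0.0368]
eef_rot: [0.0, 1.0, -0.009, 0.003]
wrist_force: [2.0, 8.0, 14.7]
opening: 0.097
time_s: 17.12
eef_pos: [0.4825, -0.0729, 0.0368]
eef_rot: [0.001, 1.0, -0.008, 0.003]
wrist_force: [-0.4, -3.4, 11.7]
opening: 0.097
t17.12 pos [ 0.4825 -0.0729  0.0368] yaw -0.93deg tilt 0.36 F [-0.4 -3.4 11.7] open 0.097 q [-0.39  0.27  1.96 -0.    0.91  1.19]
```

View pics/w10.png

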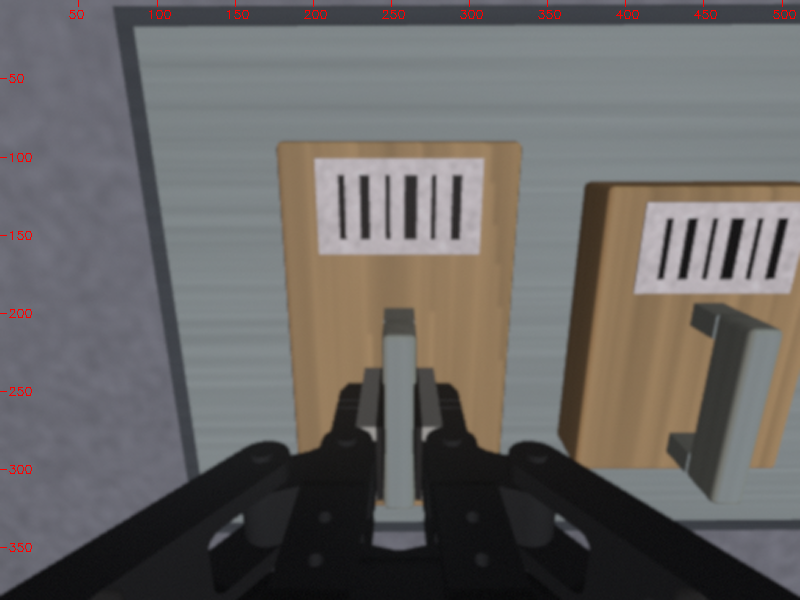

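Both square. Release, rise, and look from above.

```bash
python3 -m handwheel '[{"grip":3.5,"linear":[0,0,0],"rotation":[0,0,0]},{"grip":3.5,"linear":[0,0,0],"rotation":[0,0,0]},{"grip":3.5,"linear":[0,0,0],"rotation":[0,0,0]},{"grip":3.5,"linear":[0,0,-2],"rotation":[0,0,0]},{"grip":3.5,"linear":[0,0,-6],"rotation":[0,0,0]},{"grip":3.5,"linear":[0,0,-10],"rotation":[0,0,0]},{"grip":8,"linear":[-1,2,-14],"rotation":[0,0,0]},{"grip":8,"linear":[-3,5,-18],"rotation":[0,0,0]},{"grip":8,"linear":[-5,8,-22],"rotation":[0,0,0]},{"grip":8,"linear":[-6,10,-24],"rotation":[0,0,-0.9]},{"grip":8,"linear":[-6,10,-24],"rotation":[0,0,-0.9]},{"grip":8,"linear":[-6,10,-24],"rotation":[0,0,-0.9]}]'
python3 -m handwheel '[{"grip":8,"linear":[0,0,0],"rotation":[0,0,0]},{"grip":8,"linear":[0,0,0],"rotation":[0,0,0]},{"grip":8,"linear":[0,0,0],"rotation":[0,0,0]}]'
python3 - <<'E'
from h import *
st();shot('wrist','w11')
E
```

```text
time_s: 18.17
eef_pos: [0.4188, -0.1728, 0.2778]
eef_rot: [0.002, 1.0, -0.001, 0.003]
wrist_force: [0.6, -0.2, -0.7]
opening: 0.939
time_s: 18.42
eef_pos: [0.418, -0.1685, 0.2722]
eef_rot: [-0.001, 1.0, 0.001, -0.001]
wrist_force: [0.5, -0.3, 0.2]
opening: 0.932
t18.42 pos [ 0.418  -0.1685  0.2722] yaw 0.06deg tilt 0.20 F [ 0.5 -0.3  0.2] open 0.932 q [-0.65 -0.14  1.85  0.    1.43  0.92]
```

View pics/w11.png

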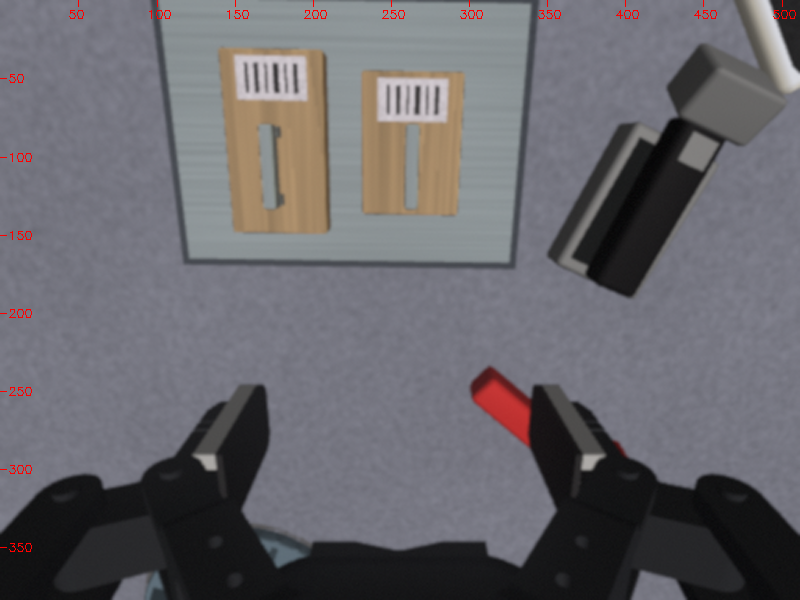

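```bash
python3 - <<'E'
from h import *
T=Tn('w11')
a,b=pd(T,186,261,0),pd(T,514,266,0);print('plate near',a,b,'yaw',np.degrees(np.arctan2((a-b)[0],-(a-b)[1]))+180)
m=quad(T,[(220,49),(324,51),(328,232),(235,231)],.024)
s=quad(T,[(362,71),(463,72),(458,215),(363,214)],.024)
mt=quad(T,[(235,54),(307,57),(306,101),(238,99)],.024)
s_=quad(T,[(377,77),(448,78),(447,123),(378,121)],.024)
view('w11',(330,20,512,200),4,'w11s')
E
```

```text
plate near [0.39857962 0.01717449 0.        ] [ 0.39396238 -0.26969684  0.        ] yaw 359.07789574098683
quad ctr [ 0.4947 -0.0755] len 132.3 wid 75.2 yaw -1.3 / -0.8
quad ctr [ 0.4944 -0.1786] len 104.4 wid 75.0 yaw -0.4 / -0.6
quad ctr [ 0.5422 -0.0751] len 30.1 wid 51.5 yaw -3.2 / -1.9
quad ctr [ 0.5271 -0.1791] len 30.8 wid 52.2 yaw 0.5 / -1.2
```

View pics/w11s.png

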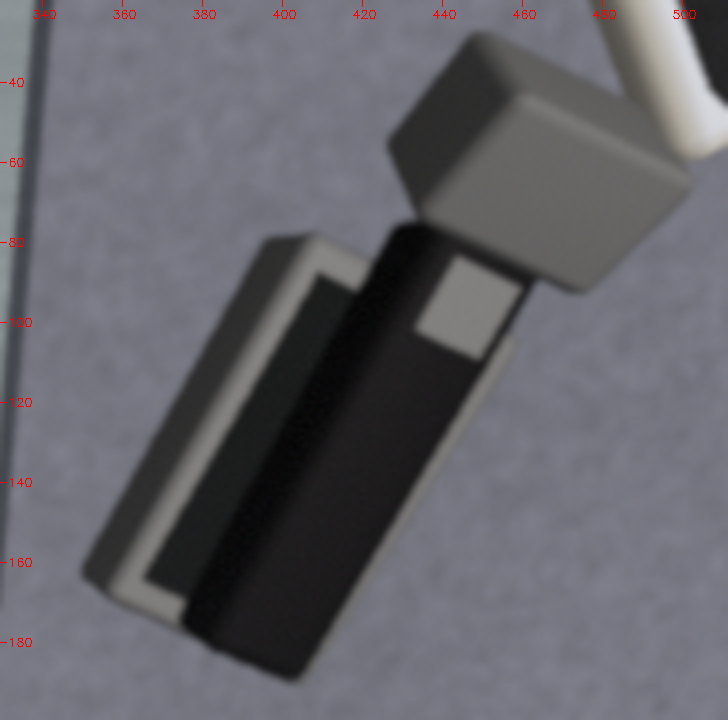

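```bash
python3 -m handwheel '[{"grip":8,"linear":[0.4,3,0],"rotation":[0,0,6]},{"grip":8,"linear":[0.8,7,0],"rotation":[0,0,12]},{"grip":8,"linear":[1.2,11,0],"rotation":[0,0,18]},{"grip":8,"linear":[1.2,15,2],"rotation":[0,0,24]},{"grip":8,"linear":[1.2,17.7,5],"rotation":[0,0,26]},{"grip":8,"linear":[1.2,17.7,7],"rotation":[0,0,26]},{"grip":8,"linear":[1.2,17.7,7],"rotation":[0,0,26]},{"grip":8,"linear":[1.2,17.7,7],"rotation":[0,0,26]},{"grip":8,"linear":[1.2,17.7,7],"rotation":[0,0,26]},{"grip":8,"linear":[1.2,17.7,7],"rotation":[0,0,26]}]'
python3 - <<'E'
from h import *
st();shot('wrist','w12')
E
```

```text
time_s: 19.3
eef_pos: [0.4315, -0.3466, 0.2059]
eef_rot: [0.001, 0.975, -0.224, 0.001]
wrist_force: [-0.2, 0.2, 0.9]
opening: 0.938
t19.30 pos [ 0.4315 -0.3466  0.2059] yaw -25.89deg tilt 0.15 F [-0.2  0.2  0.9] open 0.938 q [-0.89  0.16  1.69  0.    1.29  1.13]
```

View pics/w12.png

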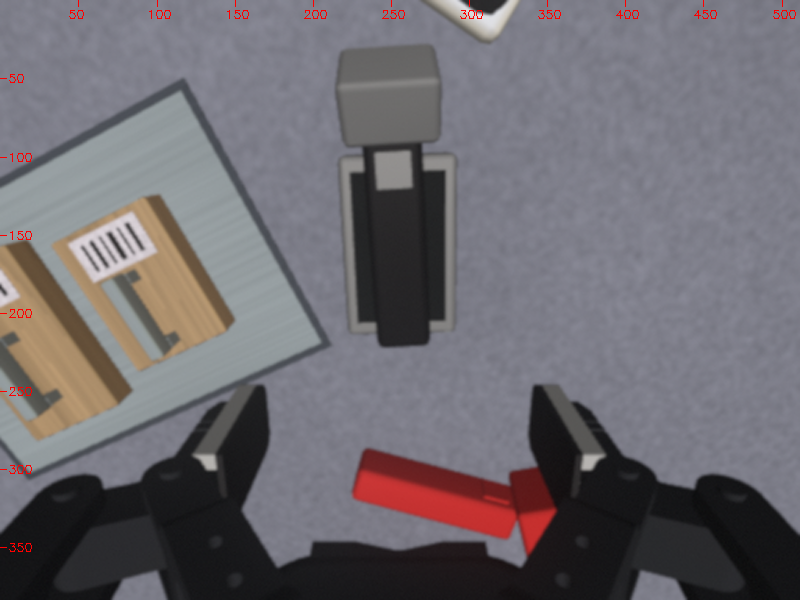

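```bash
python3 - <<'E'
from h import *
from scipy.optimize import least_squares
y0=np.radians(-25.9);T=Tn('w12',y0)
r=quad(T,[(340,158),(455,155),(453,330),(350,331)],.035)
# handle: top face edges
hb=quad(T,[(367,146),(420,145),(428,346),(379,347)],.065)
lo=pd(T,379,346,.05);
w=quad(T,[(374,152),(412,150),(413,188),(376,190)],.065)
# head top edge ridge: far-left.. 
print('head back edge',pd(T,345,145,.065),pd(T,438,140,.065))
view('w12',(205,20,305,230),2.85,'w12c')
E
```

```text
quad ctr [ 0.4429 -0.353 ] len 115.5 wid 71.2 yaw -24.6 / -24.9
quad ctr [ 0.4465 -0.3542] len 121.3 wid 30.2 yaw -23.1 / -24.8
quad ctr [ 0.4903 -0.3723] len 20.8 wid 21.2 yaw -23.8 / -23.0
head back edge [ 0.51431414 -0.35389356  0.065     ] [ 0.49409765 -0.40151363  0.065     ]
```

View pics/w12c.png

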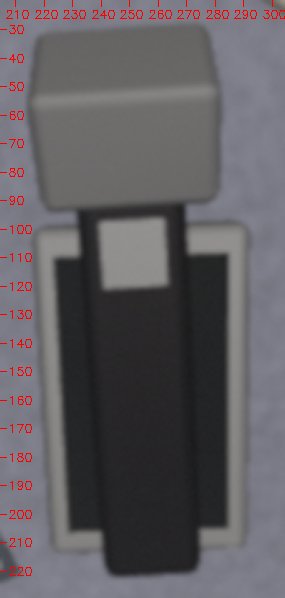

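```bash
python3 -m handwheel '[{"grip":7,"linear":[1.5,0,2],"rotation":[0,0,-0.8]},{"grip":7,"linear":[3,0,5],"rotation":[0,0,-1.6]},{"grip":7,"linear":[4.2,0,8],"rotation":[0,0,-1.6]},{"grip":7,"linear":[4.2,0,10.5],"rotation":[0,0,-1.6]},{"grip":7,"linear":[4.2,0,10.5],"rotation":[0,0,-1.6]},{"grip":7,"linear":[4.2,0,10.5],"rotation":[0,0,-1.6]},{"grip":7,"linear":[4.2,0,10.5],"rotation":[0,0,-1.6]}]'
python3 - <<'E'
from h import *
st();shot('wrist','w13')
E
```

```text
time_s: 19.93
eef_pos: [0.4691, -0.366, 0.1015]
eef_rot: [0.001, 0.977, -0.211, 0.001]
wrist_force: [0.1, -0.7, 1.1]
opening: 0.817
t19.93 pos [ 0.4691 -0.366   0.1015] yaw -24.37deg tilt 0.17 F [ 0.1 -0.7  1.1] open 0.817 q [-0.86  0.37  1.66  0.    1.11  1.13]
```

View pics/w13.png

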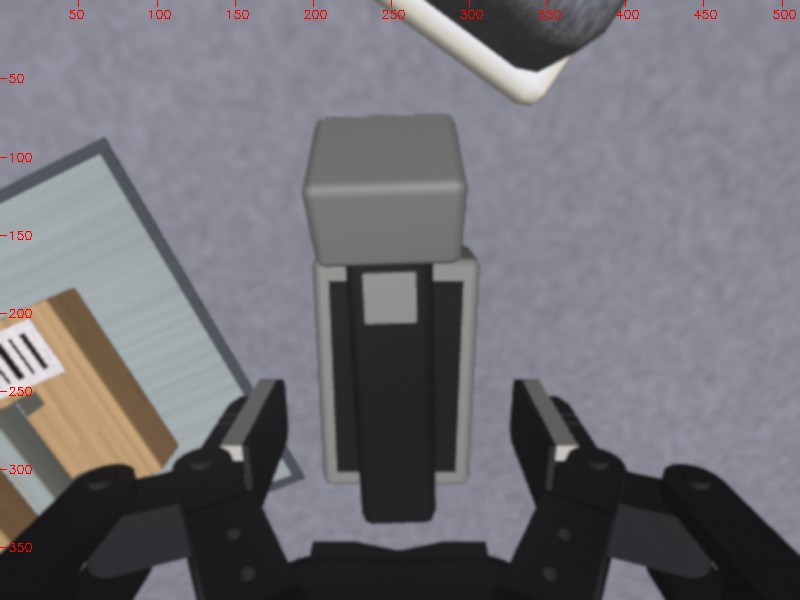

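```bash
cat > ov.py <<'E'
from h import *
import sys
y0=np.radians(-24.3);T=Tn('w13',y0)
def box(im,o,yaw,x0,x1,hw,z0,z1,col):
    c,s=np.cos(yaw),np.sin(yaw)
    for z in (z0,z1):
        pts=np.array([(proj('wrist',[o[0]+c*x-s*y,o[1]+s*x+c*y,z],T)+.5)*1.5625 for x,y in [(x0,-hw),(x0,hw),(x1,hw),(x1,-hw)]]).astype(int)
        cv2.polylines(im,[pts],True,col,1)
im=cv2.resize(cv2.imread('pics/w13_raw.png'),(800,600),interpolation=cv2.INTER_CUBIC)
a=[float(v) for v in sys.argv[1:]]
box(im,a[:2],np.radians(a[2]),-.085,.045,.017,.035,.065,(0,0,255))
box(im,a[3:5],np.radians(a[5]),-.06,.06,.0375,0,.035,(0,255,0))
cv2.imwrite('pics/ov.png',im[200:600,200:600])
E
python3 - <<'E'
from h import *
T=Tn('w13',np.radians(-24.3))
quad(T,[(348,265),(433,264),(434,520),(363,521)],.065)
quad(T,[(314,258),(478,257),(468,482),(325,483)],.035)
E
python3 ov.py .4650 -.3626 -24 .4429 -.353 -24.7
```

```text
quad ctr [ 0.447  -0.3546] len 119.1 wid 32.2 yaw -22.9 / -23.5
quad ctr [ 0.4436 -0.3535] len 118.1 wid 72.8 yaw -24.3 / -23.9
```

View pics/ov.png

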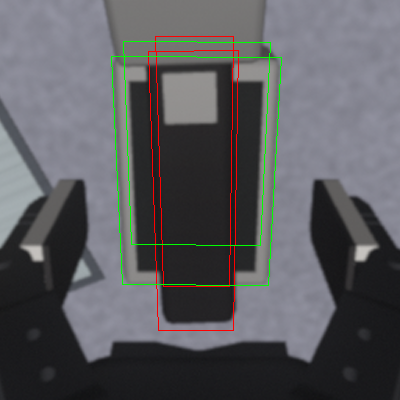

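```bash
python3 -m handwheel '[{"grip":7,"linear":[0.2,-0.1,2],"rotation":[0,0,-0.8]},{"grip":7,"linear":[0.2,-0.1,4],"rotation":[0,0,-0.8]},{"grip":7,"linear":[0.2,-0.1,5.5],"rotation":[0,0,-0.8]},{"grip":7,"linear":[0.2,-0.1,6],"rotation":[0,0,-0.8]},{"grip":7,"linear":[0.2,-0.1,6],"rotation":[0,0,-0.8]},{"grip":7,"linear":[0.2,-0.1,6],"rotation":[0,0,-0.8]}]'
python3 - <<'E'
from h import *
st();shot('wrist','w14')
E
```

```text
time_s: 20.48
eef_pos: [0.4711, -0.3662, 0.0409]
eef_rot: [0.001, 0.979, -0.204, 0.001]
wrist_force: [0.5, -0.4, 0.1]
opening: 0.821
t20.48 pos [ 0.4711 -0.3662  0.0409] yaw -23.60deg tilt 0.14 F [ 0.5 -0.4  0.1] open 0.821 q [-0.86  0.46  1.67 -0.    1.01  1.12]
```

View pics/w14.png

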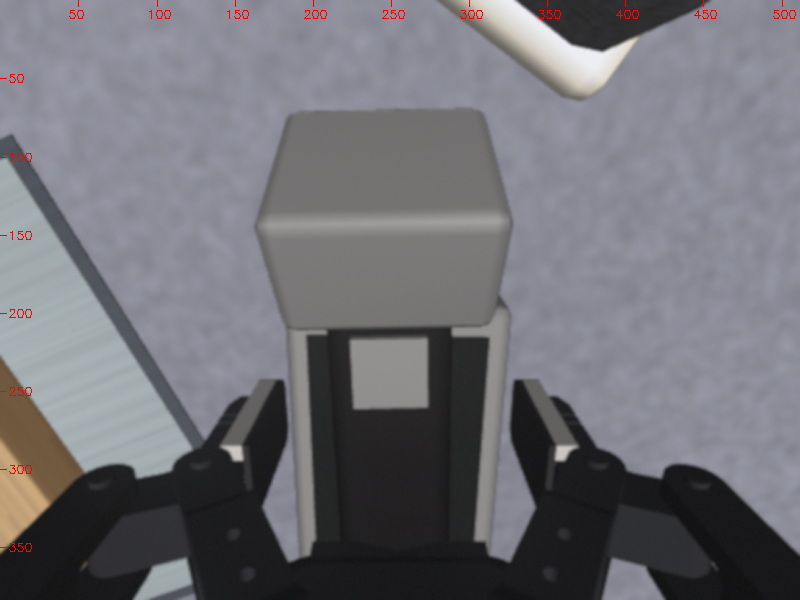

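```bash
python3 -m handwheel '[{"grip":6,"linear":[0,-0.1,0],"rotation":[0,0,-0.5]},{"grip":5,"linear":[0,-0.1,0],"rotation":[0,0,-0.5]},{"grip":4,"linear":[0,-0.1,0],"rotation":[0,0,-0.5]},{"grip":3,"linear":[0,-0.1,0],"rotation":[0,0,-0.5]},{"grip":2.5,"linear":[0,-0.1,0],"rotation":[0,0,-0.5]},{"grip":2.5,"linear":[0,-0.1,0],"rotation":[0,0,-0.5]},{"grip":2.5,"linear":[0,-0.1,0],"rotation":[0,0,-0.5]},{"grip":2.5,"linear":[0,-0.1,0],"rotation":[0,0,-0.5]},{"grip":2.5,"linear":[0,-0.1,0],"rotation":[0,0,-0.5]}]'
python3 - <<'E'
from h import *
st();shot('wrist','w15')
E
```

```text
time_s: 21.28
eef_pos: [0.4713, -0.3649, 0.04]
eef_rot: [0.0, 0.98, -0.2, 0.001]
wrist_force: [0.2, 0.3, 6.6]
opening: 0.387
t21.28 pos [ 0.4713 -0.3649  0.04  ] yaw -23.10deg tilt 0.08 F [0.2 0.3 6.6] open 0.387 q [-0.86  0.46  1.67 -0.    1.01  1.12]
```

View pics/w15.png

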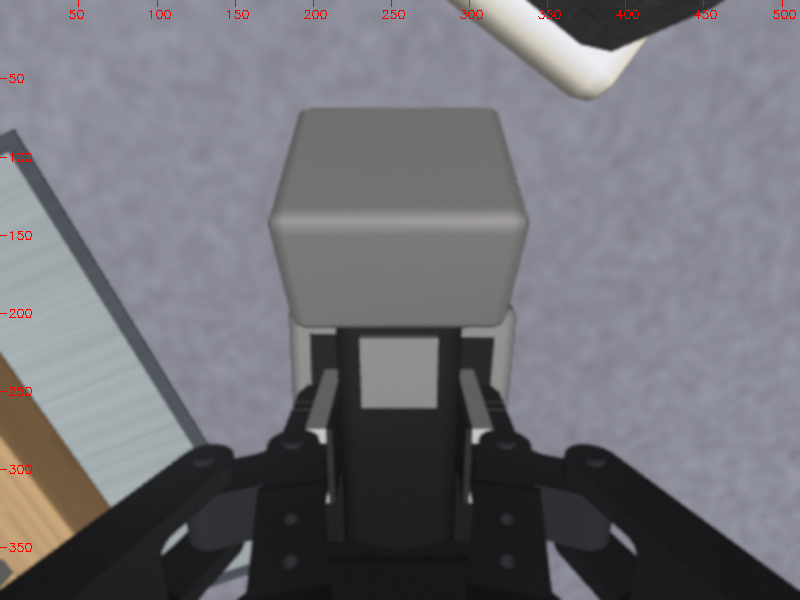

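```bash
python3 -m handwheel '[{"grip":2.5,"linear":[0,0,-0.5],"rotation":[0,0,0]},{"grip":2.5,"linear":[0,0,-1.5],"rotation":[0,0,0]},{"grip":2.5,"linear":[0,0,-3],"rotation":[0,0,0]},{"grip":2.5,"linear":[0,0,-5.5],"rotation":[0,0,0]},{"grip":2.5,"linear":[0,0,-8],"rotation":[0,0,0]},{"grip":2.5,"linear":[0,0,-10.5],"rotation":[0,0,0]},{"grip":2.5,"linear":[0,0,-13],"rotation":[0,0,0]},{"grip":2.5,"linear":[0,0,-15],"rotation":[0,0,0]},{"grip":2.5,"linear":[0,0,-16],"rotation":[0,0,0]},{"grip":2.5,"linear":[0,0,-16],"rotation":[0,0,0]},{"grip":2.5,"linear":[0,0,-16],"rotation":[0,0,0]}]'
python3 - <<'E'
from h import *
st();shot('wrist','w16');y=np.radians(-23.1);T=Tt();print(Rdown(y).T@(np.array([.448,.0034,.20])-T[:3,3])*100)
E
```

```text
time_s: 22.25
eef_pos: [0.4706, -0.3642, 0.1989]
eef_rot: [0.0, 0.98, -0.2, 0.0]
wrist_force: [-0.1, -0.2, -1.3]
opening: 0.386
t22.25 pos [ 0.4706 -0.3642  0.1989] yaw -23.10deg tilt 0.00 F [-0.1 -0.2 -1.3] open 0.386 q [-0.86  0.25  1.59 -0.    1.3   1.12]
[-16.44143024 -32.89777644  -0.23127376]
```

View pics/w16.png

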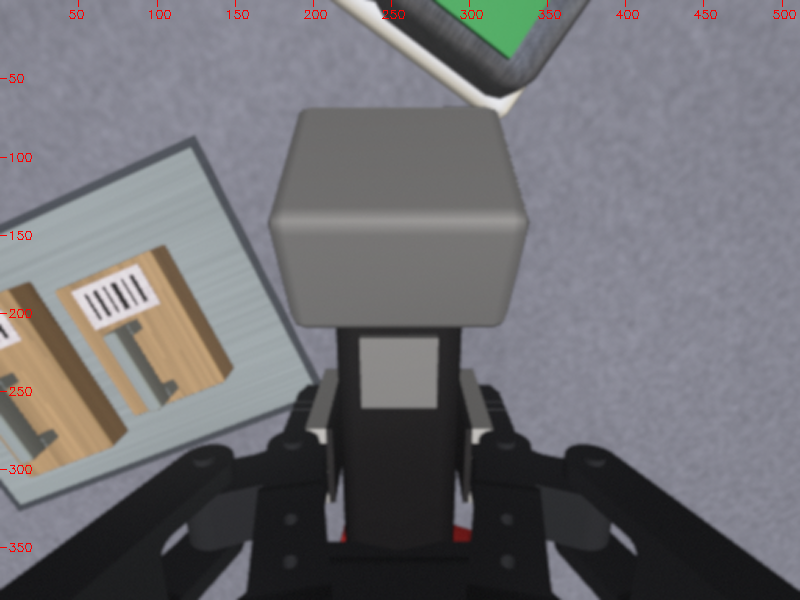

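```bash
python3 -m handwheel '[{"grip":2.5,"linear":[-0.5,-1,0],"rotation":[0,0,0.5]},{"grip":2.5,"linear":[-1.6,-3.2,0],"rotation":[0,0,1.7]},{"grip":2.5,"linear":[-3,-6.2,0],"rotation":[0,0,3.2]},{"grip":2.5,"linear":[-4.6,-9.4,0],"rotation":[0,0,4.8]},{"grip":2.5,"linear":[-6.2,-12.6,0],"rotation":[0,0,6.5]},{"grip":2.5,"linear":[-7.8,-15.8,0],"rotation":[0,0,8.2]},{"grip":2.5,"linear":[-9.4,-19,0],"rotation":[0,0,9.8]},{"grip":2.5,"linear":[-11,-22.2,0],"rotation":[0,0,11.4]},{"grip":2.5,"linear":[-12.6,-25.4,0],"rotation":[0,0,13]},{"grip":2.5,"linear":[-14.2,-28.5,0],"rotation":[0,0,14.6]},{"grip":2.5,"linear":[-15.6,-31.2,0],"rotation":[0,0,16]},{"grip":2.5,"linear":[-16.4,-32.9,0],"rotation":[0,0,16.9]}]'
python3 -m handwheel '[{"grip":2.5,"linear":[0,0,0],"rotation":[0,0,0]},{"grip":2.5,"linear":[0,0,0],"rotation":[0,0,0]},{"grip":2.5,"linear":[0,0,0],"rotation":[0,0,0]}]'
python3 - <<'E'
from h import *
st();shot('wrist','w17')
E
```

```text
time_s: 23.3
eef_pos: [0.4467, 0.0062, 0.1974]
eef_rot: [-0.0, 0.94, -0.342, -0.002]
wrist_force: [-0.2, 0.1, -1.3]
opening: 0.387
time_s: 23.55
eef_pos: [0.4484, 0.0026, 0.1983]
eef_rot: [0.0, 0.94, -0.342, -0.001]
wrist_force: [0.5, 1.2, -1.9]
opening: 0.385
t23.55 pos [0.4484 0.0026 0.1983] yaw -39.96deg tilt 0.09 F [ 0.5  1.2 -1.9] open 0.385 q [-0.26 -0.08  1.95 -0.    1.27  2.01]
```

View pics/w17.png

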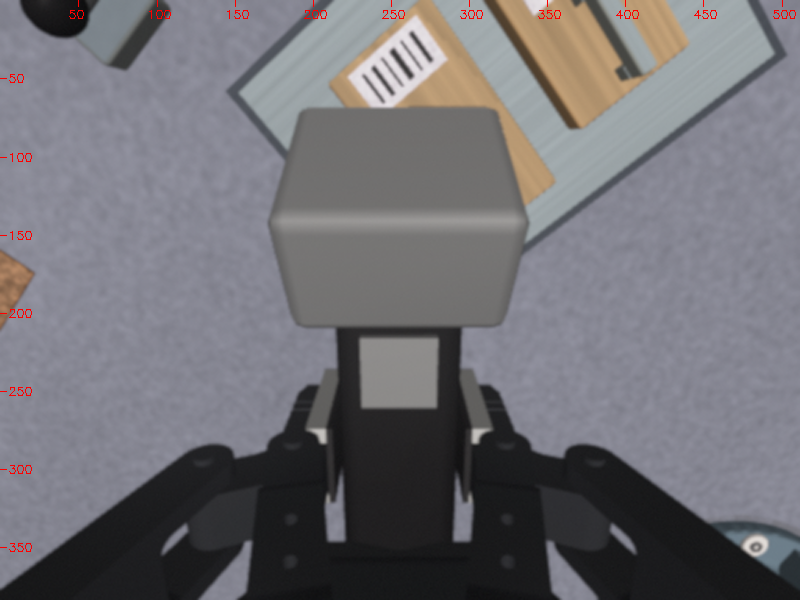

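```bash
python3 - <<'E'
from h import *
T=Tn('w17',np.radians(-40));p=pd(T,398.5,61.5,.024);print(p);y=np.radians(-40);u=np.array([np.cos(y),np.sin(y)]);g=p[:2]-.123*u;print(g,Rdown(y).T@(np.append(g,.1156)-T[:3,3])*100)
E
```

```text
[ 0.54397806 -0.07771214  0.024     ]
[0.44975459 0.00135074] [1.81613965e-01 5.21536074e-03 8.26766382e+00]
```

```bash
python3 -m handwheel '[{"grip":2.5,"linear":[0.1,0,1.5],"rotation":[0,0,0]},{"grip":2.5,"linear":[0.1,0,4],"rotation":[0,0,0]},{"grip":2.5,"linear":[0.1,0,6],"rotation":[0,0,0]},{"grip":2.5,"linear":[0.1,0,7.5],"rotation":[0,0,0]},{"grip":2.5,"linear":[0.1,0,8.2],"rotation":[0,0,0]},{"grip":2.5,"linear":[0.1,0,8.2],"rotation":[0,0,0]},{"grip":2.5,"linear":[0.1,0,8.2],"rotation":[0,0,0]},{"grip":2.5,"linear":[0.1,0,8.2],"rotation":[0,0,0]}]'
python3 - <<'E'
from h import *
st();shot('wrist','w18');view('w18',(170,0,350,100),4.4)
T=Tn('w18',np.radians(-40))
y=np.radians(-40);u=np.array([np.cos(y),np.sin(y)]);f=T[:3,3]+np.append(.123*u,-.0916);print('focus',f,'px',proj('wrist',f,T))
E
```

```text
time_s: 24.27
eef_pos: [0.4507, 0.0013, 0.1181]
eef_rot: [-0.0, 0.94, -0.342, 0.001]
wrist_force: [-0.5, -0.3, -2.6]
opening: 0.386
t24.27 pos [0.4507 0.0013 0.1181] yaw -40.04deg tilt 0.10 F [-0.5 -0.3 -2.6] open 0.386 q [-0.26  0.04  2.01 -0.    1.09  2.01]
focus [ 0.54490973 -0.07775266  0.02651283] px [254.30623175  22.11810918]
```

View pics/w18.png

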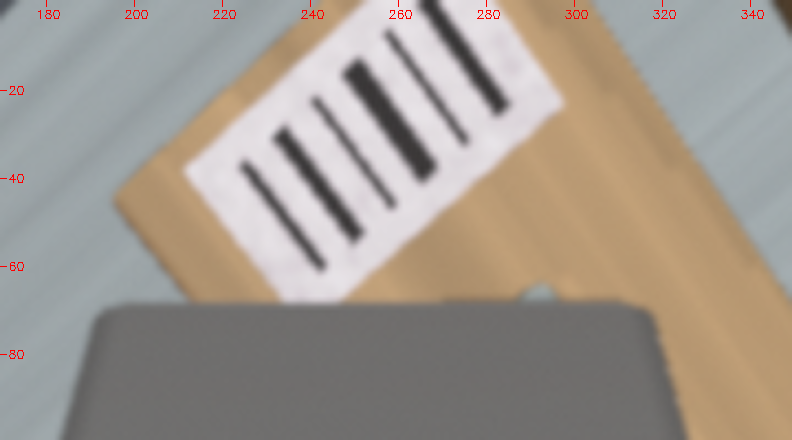

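```bash
python3 - <<'E'
from h import *
T=Tn('w18',np.radians(-40))
a=px('wrist',211-.0,37,.024,T);b=px('wrist',297,23,.024,T);print(a,b,np.linalg.norm(a-b),(a+b)/2)
y=np.radians(-40);p=((a+b)/2);u=np.array([np.cos(y),np.sin(y)]);g=p[:2]-.123*u
print(Rdown(y).T@(np.append(g,.1156)-T[:3,3])*100)
print(p-(T[:3,3]))
E
```

```text
[ 0.55747582 -0.04923893  0.024     ] [ 0.52613488 -0.10000612  0.024     ] 0.059662060979060294 [ 0.54180535 -0.07462252  0.024     ]
[-0.43900976 -0.04023693  0.25128283]
[ 0.09111909 -0.07593274 -0.09411283]
```

```bash
python3 -m handwheel '[{"grip":2.5,"linear":[-0.2,0,0.1],"rotation":[0,0,0]},{"grip":2.5,"linear":[-0.4,0,0.2],"rotation":[0,0,0]},{"grip":2.5,"linear":[-0.4,0,0.2],"rotation":[0,0,0]},{"grip":2.5,"linear":[-0.4,0,0.2],"rotation":[0,0,0]},{"grip":2.5,"linear":[-0.4,0,0.2],"rotation":[0,0,0]},{"grip":2.5,"linear":[-0.4,0,0.2],"rotation":[0,0,0]}]'
python3 - <<'E'
from h import *
st();shot('wrist','w19');view('w19',(170,0,350,100),4.4)
T=Tn('w19',np.radians(-40))
y=np.radians(-40);u=np.array([np.cos(y),np.sin(y)]);f=T[:3,3]+np.append(.123*u,-.0916);print('focus',f,'px',proj('wrist',f,T))
E
```

```text
time_s: 24.82
eef_pos: [0.4468, 0.0045, 0.1152]
eef_rot: [0.0, 0.94, -0.342, 0.0]
wrist_force: [0.9, -0.6, -2.7]
opening: 0.389
t24.82 pos [0.4468 0.0045 0.1152] yaw -39.99deg tilt 0.01 F [ 0.9 -0.6 -2.7] open 0.389 q [-0.26  0.04  2.02 -0.    1.08  2.01]
focus [ 0.54102016 -0.07453376  0.02361548] px [254.30528421  22.11556233]
```

View pics/w19.png

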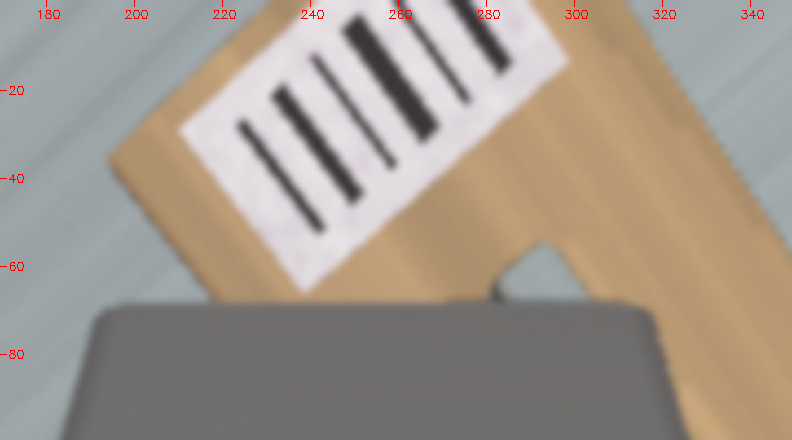

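```bash
for i in 1 2 3; do python3 -m handwheel '[{"grip":2.5,"linear":[0,0,0],"rotation":[0,0,0]},{"grip":2.5,"linear":[0,0,0],"rotation":[0,0,0]},{"grip":2.5,"linear":[0,0,0],"rotation":[0,0,0]},{"grip":2.5,"linear":[0,0,0],"rotation":[0,0,0]},{"grip":2.5,"linear":[0,0,0],"rotation":[0,0,0]},{"grip":2.5,"linear":[0,0,0],"rotation":[0,0,0]},{"grip":2.5,"linear":[0,0,0],"rotation":[0,0,0]},{"grip":2.5,"linear":[0,0,0],"rotation":[0,0,0]},{"grip":2.5,"linear":[0,0,0],"rotation":[0,0,0]},{"grip":2.5,"linear":[0,0,0],"rotation":[0,0,0]},{"grip":2.5,"linear":[0,0,0],"rotation":[0,0,0]},{"grip":2.5,"linear":[0,0,0],"rotation":[0,0,0]}]'; done
python3 - <<'E'
from h import *
st();shot('wrist','w20');view('w20',(170,0,350,100),4.4)
E
```

```text
time_s: 25.87
eef_pos: [0.4467, 0.0045, 0.1151]
eef_rot: [-0.0, 0.94, -0.342, -0.0]
wrist_force: [-0.4, -0.4, -1.6]
opening: 0.386
time_s: 26.87
eef_pos: [0.4467, 0.0045, 0.1151]
eef_rot: [0.0, 0.94, -0.342, 0.0]
wrist_force: [0.9, -0.1, -2.5]
opening: 0.383
time_s: 27.87
eef_pos: [0.4467, 0.0045, 0.1151]
eef_rot: [-0.0, 0.94, -0.342, -0.0]
wrist_force: [0.1, 0.1, -1.7]
opening: 0.386
t27.87 pos [0.4467 0.0045 0.1151] yaw -40.00deg tilt 0.00 F [ 0.1  0.1 -1.7] open 0.386 q [-0.26  0.04  2.02  0.    1.08  2.01]
```

View pics/w20.png

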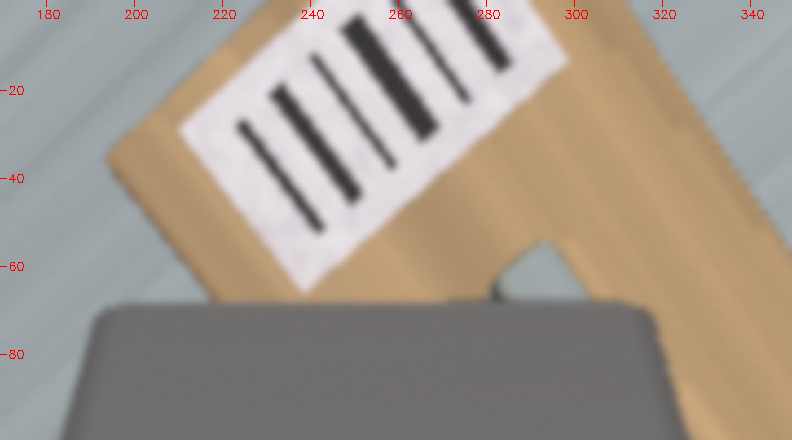

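```bash
python3 -m handwheel '[{"grip":2.5,"linear":[0,0,-1.5],"rotation":[0,0,0]},{"grip":2.5,"linear":[1,1.5,-3],"rotation":[0,0,0]},{"grip":2.5,"linear":[2.3,3.7,-4],"rotation":[0,0,0]},{"grip":2.5,"linear":[3.8,6,-4],"rotation":[0,0,0]},{"grip":2.5,"linear":[5,7.9,-4],"rotation":[0,0,0]},{"grip":2.5,"linear":[5.7,8.9,-3],"rotation":[0,0,0]},{"grip":2.5,"linear":[5.7,8.9,-1.5],"rotation":[0,0,0]},{"grip":2.5,"linear":[5.7,8.9,0],"rotation":[0,0,0]},{"grip":2.5,"linear":[5.7,8.9,0],"rotation":[0,0,0]},{"grip":2.5,"linear":[5.7,8.9,0],"rotation":[0,0,0]},{"grip":2.5,"linear":[5.7,8.9,0],"rotation":[0,0,0]}]'
python3 - <<'E'
from h import *
st();shot('wrist','w21');view('w21',(170,0,350,100),4.4)
E
```

```text
time_s: 28.83
eef_pos: [0.4336, -0.1003, 0.1157]
eef_rot: [0.0, 0.94, -0.342, 0.0]
wrist_force: [-0.6, -0.0, -1.1]
opening: 0.385
t28.83 pos [ 0.4336 -0.1003  0.1157] yaw -39.98deg tilt 0.03 F [-0.6 -0.  -1.1] open 0.385 q [-0.5   0.03  2.03  0.    1.08  1.77]
```

View pics/w21.png

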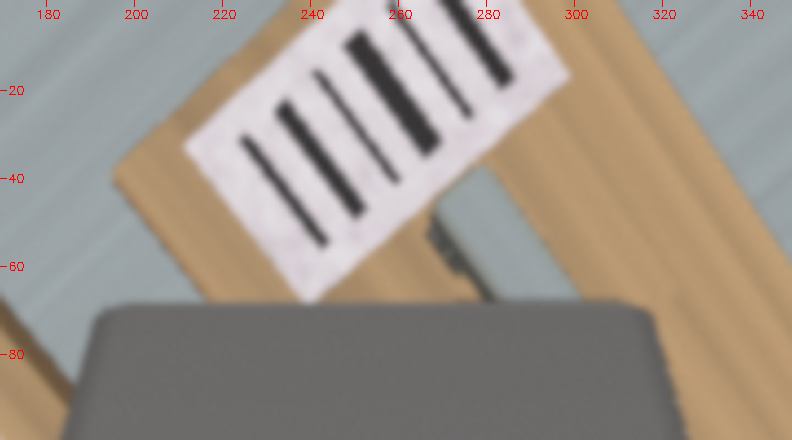

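```bash
python3 -m handwheel '[{"grip":2.5,"linear":[-0.15,0,0],"rotation":[0,0,0]},{"grip":2.5,"linear":[-0.15,0,0],"rotation":[0,0,0]},{"grip":2.5,"linear":[-0.15,0,0],"rotation":[0,0,0]},{"grip":2.5,"linear":[-0.15,0,0],"rotation":[0,0,0]},{"grip":2.5,"linear":[-0.15,0,0],"rotation":[0,0,0]},{"grip":2.5,"linear":[-0.15,0,0],"rotation":[0,0,0]}]'
for i in 1 2 3; do python3 -m handwheel '[{"grip":2.5,"linear":[0,0,0],"rotation":[0,0,0]},{"grip":2.5,"linear":[0,0,0],"rotation":[0,0,0]},{"grip":2.5,"linear":[0,0,0],"rotation":[0,0,0]},{"grip":2.5,"linear":[0,0,0],"rotation":[0,0,0]},{"grip":2.5,"linear":[0,0,0],"rotation":[0,0,0]},{"grip":2.5,"linear":[0,0,0],"rotation":[0,0,0]},{"grip":2.5,"linear":[0,0,0],"rotation":[0,0,0]},{"grip":2.5,"linear":[0,0,0],"rotation":[0,0,0]},{"grip":2.5,"linear":[0,0,0],"rotation":[0,0,0]},{"grip":2.5,"linear":[0,0,0],"rotation":[0,0,0]},{"grip":2.5,"linear":[0,0,0],"rotation":[0,0,0]},{"grip":2.5,"linear":[0,0,0],"rotation":[0,0,0]}]'; done
python3 - <<'E'
from h import *
st();shot('wrist','w22');view('w22',(170,0,350,100),4.4);shot('top','t22')
y=np.radians(-40);T=Tt();print(Rdown(y).T@(np.array([.4713,-.3649,.20])-T[:3,3])*100)
E
```

```text
time_s: 29.38
eef_pos: [0.4321, -0.0993, 0.1152]
eef_rot: [0.0, 0.94, -0.342, 0.0]
wrist_force: [-0.0, -0.2, -1.2]
opening: 0.386
time_s: 30.38
eef_pos: [0.432, -0.0994, 0.1151]
eef_rot: [-0.0, 0.94, -0.342, 0.0]
wrist_force: [0.3, 0.1, -1.3]
opening: 0.387
time_s: 31.38
eef_pos: [0.432, -0.0993, 0.1151]
eef_rot: [-0.0, 0.94, -0.342, -0.0]
wrist_force: [-0.4, -0.5, -2.7]
opening: 0.383
time_s: 32.38
eef_pos: [0.432, -0.0994, 0.1151]
eef_rot: [-0.0, 0.94, -0.342, 0.0]
wrist_force: [-0.1, -0.9, -2.4]
opening: 0.387
t32.38 pos [ 0.432  -0.0994  0.1151] yaw -40.00deg tilt 0.00 F [-0.1 -0.9 -2.4] open 0.387 q [-0.5   0.03  2.03  0.    1.08  1.77]
[20.0797734  17.81930027 -8.49074728]
```

View pics/w22.png

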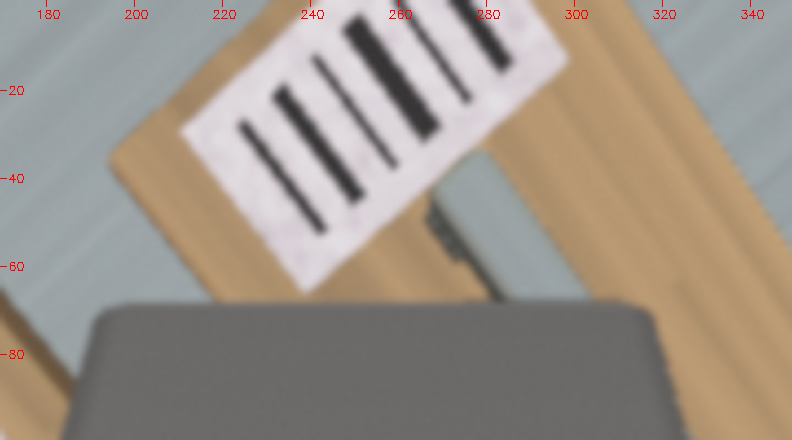

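View pics/t22.png

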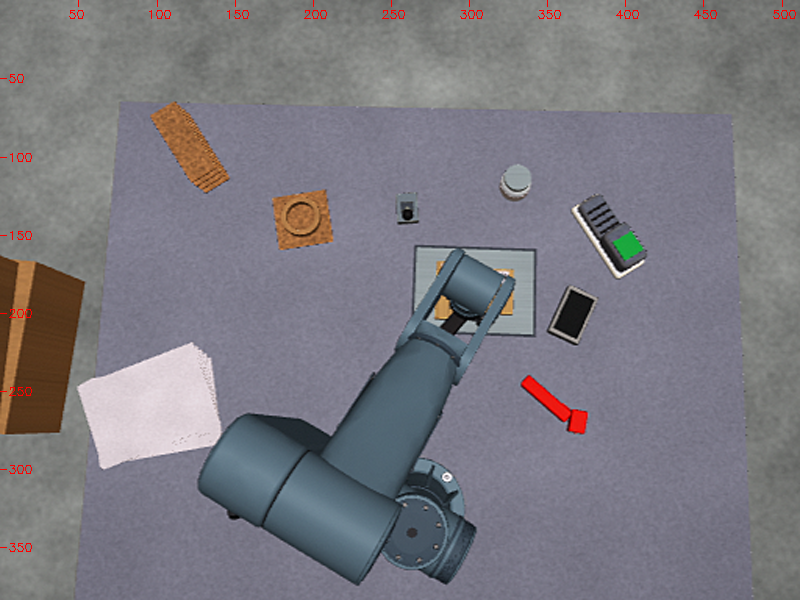

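```bash
python3 -m handwheel '[{"grip":2.5,"linear":[0,0,-2],"rotation":[0,0,0]},{"grip":2.5,"linear":[0,0,-5],"rotation":[0,0,0]},{"grip":2.5,"linear":[1,0.9,-7.5],"rotation":[0,0,-0.8]},{"grip":2.5,"linear":[2.6,2.3,-8.5],"rotation":[0,0,-2.2]},{"grip":2.5,"linear":[4.8,4.2,-8.5],"rotation":[0,0,-4]},{"grip":2.5,"linear":[7,6.2,-8.5],"rotation":[0,0,-6]},{"grip":2.5,"linear":[9.3,8.2,-8.5],"rotation":[0,0,-8]},{"grip":2.5,"linear":[11.6,10.2,-8.5],"rotation":[0,0,-10]},{"grip":2.5,"linear":[14,12.3,-8.5],"rotation":[0,0,-12]},{"grip":2.5,"linear":[16.3,14.4,-8.5],"rotation":[0,0,-14]},{"grip":2.5,"linear":[18.5,16.4,-8.5],"rotation":[0,0,-16]},{"grip":2.5,"linear":[20.1,17.8,-8.5],"rotation":[0,0,-16.9]}]'
python3 -m handwheel '[{"grip":2.5,"linear":[0,0,0],"rotation":[0,0,0]},{"grip":2.5,"linear":[0,0,0],"rotation":[0,0,0]},{"grip":2.5,"linear":[0,0,0],"rotation":[0,0,0]},{"grip":2.5,"linear":[0,0,0],"rotation":[0,0,0]}]'
python3 - <<'E'
from h import *
st();shot('wrist','w23')
y=np.radians(-23.1);T=Tt();print(Rdown(y).T@(np.array([.4713,-.3649,.041])-T[:3,3])*100)
E
```

```text
time_s: 33.48
eef_pos: [0.4714, -0.3675, 0.1998]
eef_rot: [0.0, 0.98, -0.2, 0.0]
wrist_force: [0.7, -0.3, -1.6]
opening: 0.389
time_s: 33.82
eef_pos: [0.4715, -0.3637, 0.1998]
eef_rot: [-0.0, 0.98, -0.2, -0.0]
wrist_force: [-0.8, 0.1, -2.0]
opening: 0.387
t33.82 pos [ 0.4715 -0.3637  0.1998] yaw -23.06deg tilt 0.06 F [-0.8  0.1 -2. ] open 0.387 q [-0.86  0.25  1.58  0.    1.3   1.12]
[ 0.02024504  0.1266598  15.90027721]
```

View pics/w23.png

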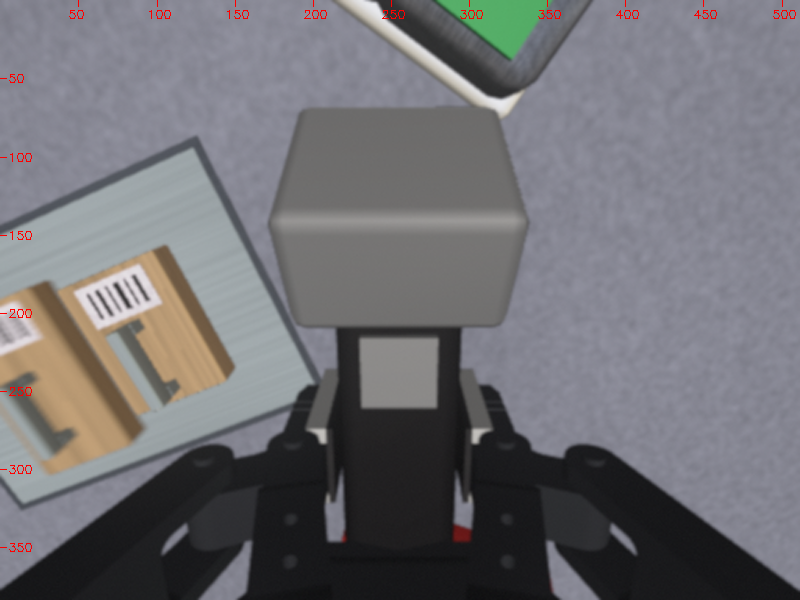

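```bash
python3 -m handwheel '[{"grip":2.5,"linear":[0,0,0],"rotation":[0,0,0]},{"grip":2.5,"linear":[0,0,0],"rotation":[0,0,0]},{"grip":2.5,"linear":[0,0,0],"rotation":[0,0,0]},{"grip":2.5,"linear":[0,0,0],"rotation":[0,0,0]},{"grip":2.5,"linear":[0,0,0],"rotation":[0,0,0]},{"grip":2.5,"linear":[0,0,0],"rotation":[0,0,0]}]'
python3 - <<'E'
from h import *
st();shot('wrist','w24');shot('top','t24');view('t24',(250,140,400,230),5)
E
```

```text
time_s: 34.37
eef_pos: [0.4716, -0.3648, 0.2002]
eef_rot: [0.0, 0.98, -0.2, 0.0]
wrist_force: [0.4, -0.2, -1.6]
opening: 0.385
t34.37 pos [ 0.4716 -0.3648  0.2002] yaw -23.10deg tilt 0.01 F [ 0.4 -0.2 -1.6] open 0.385 q [-0.86  0.26  1.58  0.    1.3   1.12]
```

View pics/w24.png

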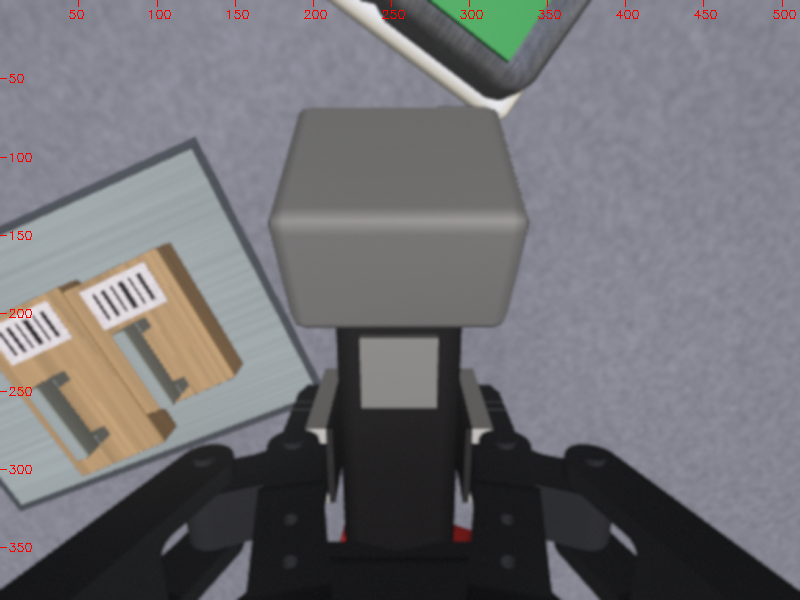

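View pics/t24.png

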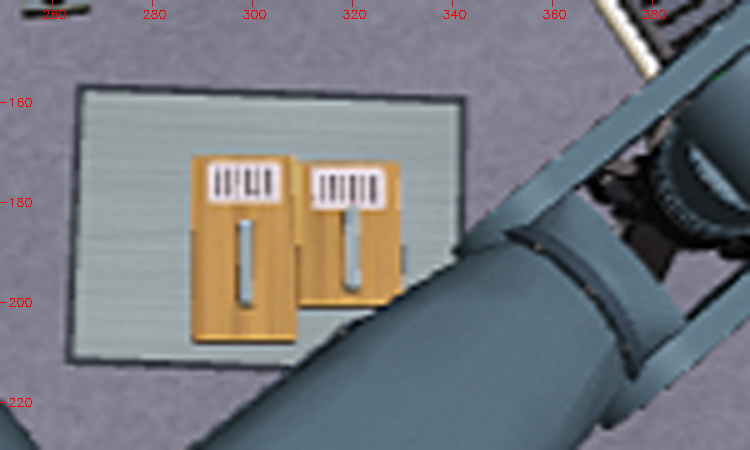

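```bash
python3 -m handwheel '[{"grip":2.5,"linear":[0,0,2],"rotation":[0,0,0]},{"grip":2.5,"linear":[0,0,5],"rotation":[0,0,0]},{"grip":2.5,"linear":[0,0,8],"rotation":[0,0,0]},{"grip":2.5,"linear":[0,0,11],"rotation":[0,0,0]},{"grip":2.5,"linear":[0,0,13.5],"rotation":[0,0,0]},{"grip":2.5,"linear":[0,0,15],"rotation":[0,0,0]},{"grip":2.5,"linear":[0,0,15.6],"rotation":[0,0,0]},{"grip":2.5,"linear":[0,0,15.9],"rotation":[0,0,0]},{"grip":2.5,"linear":[0,0,15.9],"rotation":[0,0,0]},{"grip":2.5,"linear":[0,0,15.9],"rotation":[0,0,0]},{"grip":2.5,"linear":[0,0,15.9],"rotation":[0,0,0]}]'
python3 - <<'E'
from h import *
st();shot('wrist','w25')
E
```

```text
time_s: 35.38
eef_pos: [0.4724, -0.3658, 0.0427]
eef_rot: [0.001, 0.98, -0.2, 0.001]
wrist_force: [-0.9, 0.2, -2.2]
opening: 0.391
t35.38 pos [ 0.4724 -0.3658  0.0427] yaw -23.10deg tilt 0.16 F [-0.9  0.2 -2.2] open 0.391 q [-0.86  0.46  1.67  0.    1.01  1.12]
```

View pics/w25.png

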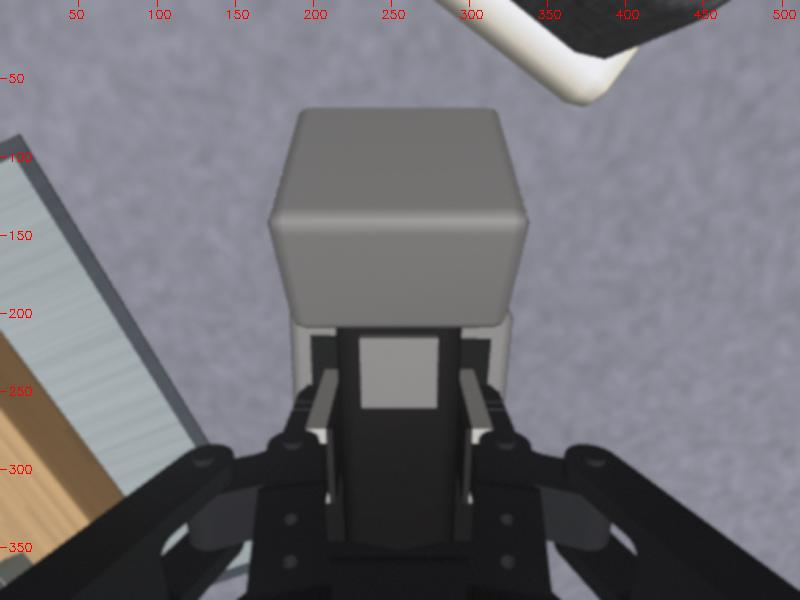

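```bash
python3 -m handwheel '[{"grip":2.5,"linear":[-0.1,0,0.1],"rotation":[0,0,0]},{"grip":2.5,"linear":[-0.1,0,0.2],"rotation":[0,0,0]},{"grip":2.5,"linear":[-0.1,0,0.2],"rotation":[0,0,0]},{"grip":2.5,"linear":[-0.1,0,0.2],"rotation":[0,0,0]},{"grip":2.5,"linear":[-0.1,0,0.2],"rotation":[0,0,0]},{"grip":2.5,"linear":[-0.1,0,0.2],"rotation":[0,0,0]}]'
python3 - <<'E'
from h import *
st();shot('wrist','w25')
E
```

```text
time_s: 35.93
eef_pos: [0.4709, -0.3649, 0.04]
eef_rot: [0.0, 0.98, -0.2, 0.0]
wrist_force: [-1.5, 0.9, 5.9]
opening: 0.384
t35.93 pos [ 0.4709 -0.3649  0.04  ] yaw -23.10deg tilt 0.05 F [-1.5  0.9  5.9] open 0.384 q [-0.86  0.46  1.67 -0.    1.01  1.12]
```

```bash
python3 -m handwheel '[{"grip":4,"linear":[0,0,0],"rotation":[0,0,0]},{"grip":5,"linear":[0,0,0],"rotation":[0,0,0]},{"grip":6,"linear":[0,0,0],"rotation":[0,0,0]},{"grip":7,"linear":[0,0,0],"rotation":[0,0,0]},{"grip":7,"linear":[0,0,0],"rotation":[0,0,0]},{"grip":7,"linear":[0,0,-2],"rotation":[0,0,0]},{"grip":7,"linear":[0,0,-6],"rotation":[0,0,0]},{"grip":7,"linear":[0,0,-10],"rotation":[0,0,0]},{"grip":7,"linear":[-1.5,0,-13],"rotation":[0,0,0]},{"grip":7,"linear":[-4,0,-16],"rotation":[0,0,0]},{"grip":7,"linear":[-4,0,-16],"rotation":[0,0,0]},{"grip":7,"linear":[-4,0,-16],"rotation":[0,0,0]}]'
python3 -m handwheel '[{"grip":7,"linear":[0,0,0],"rotation":[0,0,0]},{"grip":7,"linear":[0,0,0],"rotation":[0,0,0]},{"grip":7,"linear":[0,0,0],"rotation":[0,0,0]}]'
python3 - <<'E'
from h import *
st();shot('wrist','w26')
E
```

```text
time_s: 36.98
eef_pos: [0.4342, -0.3496, 0.2017]
eef_rot: [0.002, 0.98, -0.2, 0.002]
wrist_force: [-0.6, -0.8, 0.1]
opening: 0.819
time_s: 37.23
eef_pos: [0.4336, -0.3483, 0.1973]
eef_rot: [-0.001, 0.98, -0.2, -0.001]
wrist_force: [-1.3, 0.2, -0.3]
opening: 0.82
t37.23 pos [ 0.4336 -0.3483  0.1973] yaw -23.09deg tilt 0.18 F [-1.3  0.2 -0.3] open 0.820 q [-0.89  0.17  1.69  0.    1.28  1.08]
```

View pics/w26.png

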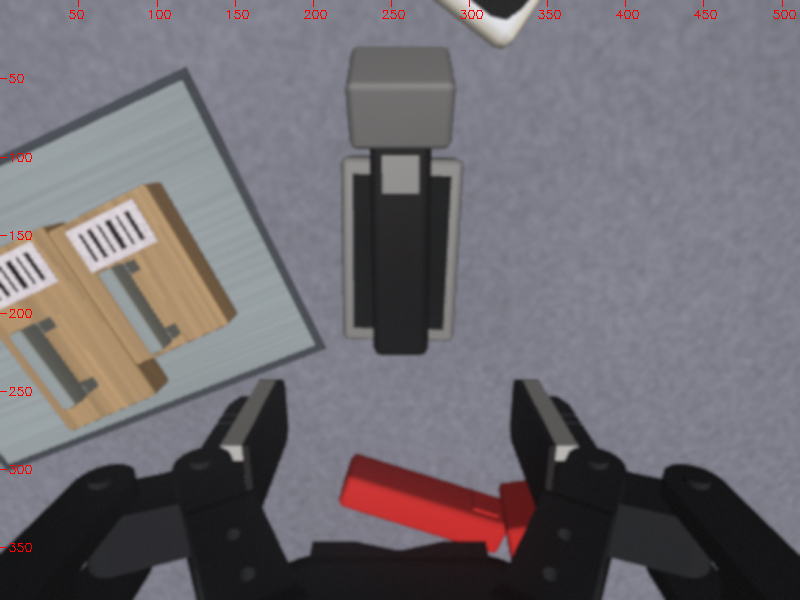

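```bash
python3 -m handwheel '[{"grip":7,"linear":[-1,-2,-2],"rotation":[0,0,-4]},{"grip":7,"linear":[-3,-5,-4],"rotation":[0,0,-9]},{"grip":7,"linear":[-5,-8,-6],"rotation":[0,0,-14]},{"grip":7,"linear":[-7,-12,-8],"rotation":[0,0,-19]},{"grip":7,"linear":[-9,-15,-8],"rotation":[0,0,-22]},{"grip":7,"linear":[-11.2,-18.6,-8],"rotation":[0,0,-23.1]},{"grip":7,"linear":[-11.2,-18.6,-8],"rotation":[0,0,-23.1]},{"grip":7,"linear":[-11.2,-18.6,-8],"rotation":[0,0,-23.1]},{"grip":7,"linear":[-11.2,-18.6,-8],"rotation":[0,0,-23.1]},{"grip":7,"linear":[-11.2,-18.6,-8],"rotation":[0,0,-23.1]}]'
python3 - <<'E'
from h import *
st();shot('wrist','w27')
E
```

```text
time_s: 38.12
eef_pos: [0.404, -0.1347, 0.2787]
eef_rot: [-0.0, 1.0, -0.0, -0.0]
wrist_force: [-0.0, -1.3, -0.4]
opening: 0.818
t38.12 pos [ 0.404  -0.1347  0.2787] yaw -0.05deg tilt 0.05 F [-0.  -1.3 -0.4] open 0.818 q [-0.6  -0.21  1.9  -0.    1.46  0.97]
```

View pics/w27.png

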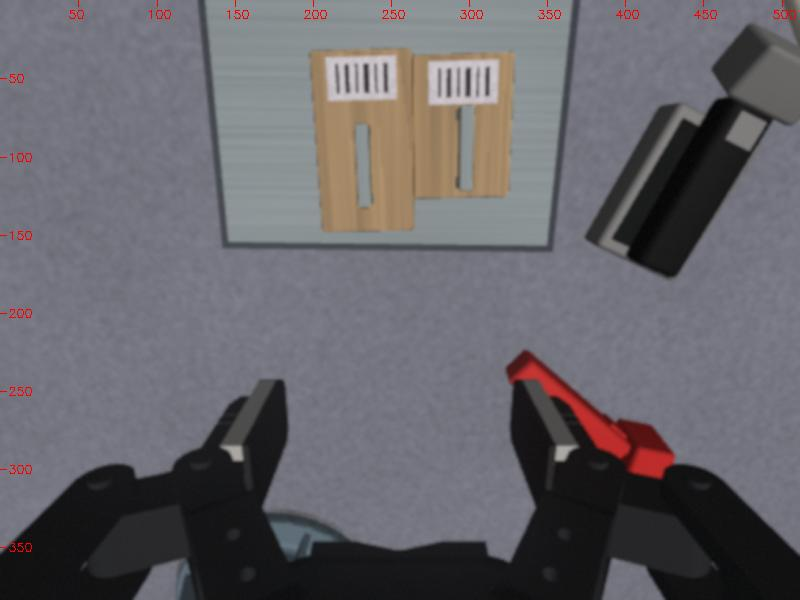

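```bash
python3 - <<'E'
from h import *
T=Tn('w27')
a,b=pd(T,224,245,0),pd(T,551,249,0);print('plate near',a,b,'yaw',np.degrees(np.arctan2(-(a-b)[0],(a-b)[1])))
m=quad(T,[(310,50),(410,48),(412,231),(323,231)],.024)
s=quad(T,[(413,53),(513,52),(509,196),(416,198)],.024)
quad(T,[(326,57),(396,55),(397,100),(329,102)],.024)
quad(T,[(428,61),(497,59),(498,103),(431,105)],.024)
view('w27',(190,20,340,170),4)
E
```

```text
plate near [0.39745898 0.01861373 0.        ] [ 0.39375484 -0.26887296  0.        ] yaw -0.7381899810574202
quad ctr [ 0.4812 -0.1078] len 134.8 wid 73.4 yaw 1.2 / 0.5
quad ctr [ 0.4937 -0.1843] len 105.0 wid 74.2 yaw 2.0 / 0.8
quad ctr [ 0.5285 -0.1075] len 30.9 wid 51.7 yaw 1.4 / 1.5
quad ctr [ 0.526  -0.1836] len 30.5 wid 51.0 yaw 5.1 / 1.5
```

View pics/w27.png

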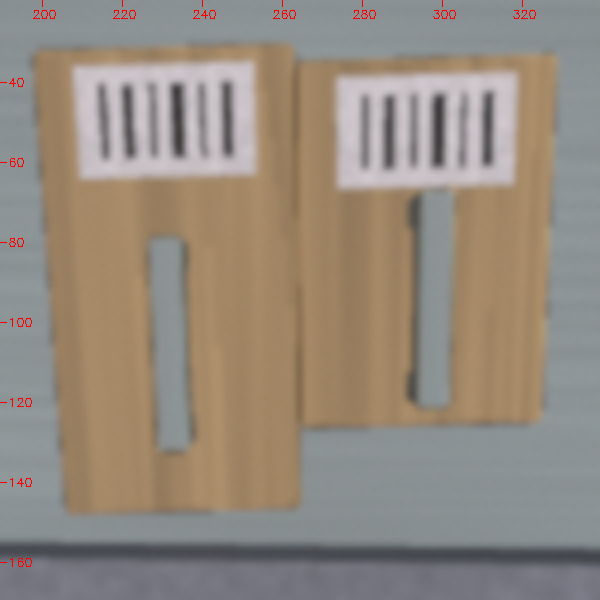

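```bash
python3 -m handwheel '[{"grip":3.5,"linear":[2,-1,3],"rotation":[0,0,-1]},{"grip":3.5,"linear":[4,-2,6],"rotation":[0,0,-1]},{"grip":3.5,"linear":[6.2,-2.7,9],"rotation":[0,0,-1]},{"grip":3.5,"linear":[6.2,-2.7,12.5],"rotation":[0,0,-1]},{"grip":3.5,"linear":[6.2,-2.7,15.5],"rotation":[0,0,-1]},{"grip":3.5,"linear":[6.2,-2.7,17.9],"rotation":[0,0,-1]},{"grip":3.5,"linear":[6.2,-2.7,17.9],"rotation":[0,0,-1]},{"grip":3.5,"linear":[6.2,-2.7,17.9],"rotation":[0,0,-1]},{"grip":3.5,"linear":[6.2,-2.7,17.9],"rotation":[0,0,-1]}]'
python3 - <<'E'
from h import *
st();shot('wrist','w28')
E
```

```text
time_s: 38.92
eef_pos: [0.4667, -0.1079, 0.1012]
eef_rot: [0.0, 1.0, 0.008, 0.001]
wrist_force: [0.5, 0.1, 0.7]
opening: 0.409
t38.92 pos [ 0.4667 -0.1079  0.1012] yaw 0.93deg tilt 0.07 F [0.5 0.1 0.7] open 0.409 q [-0.48  0.13  1.95 -0.    1.05  1.08]
```

View pics/w28.png

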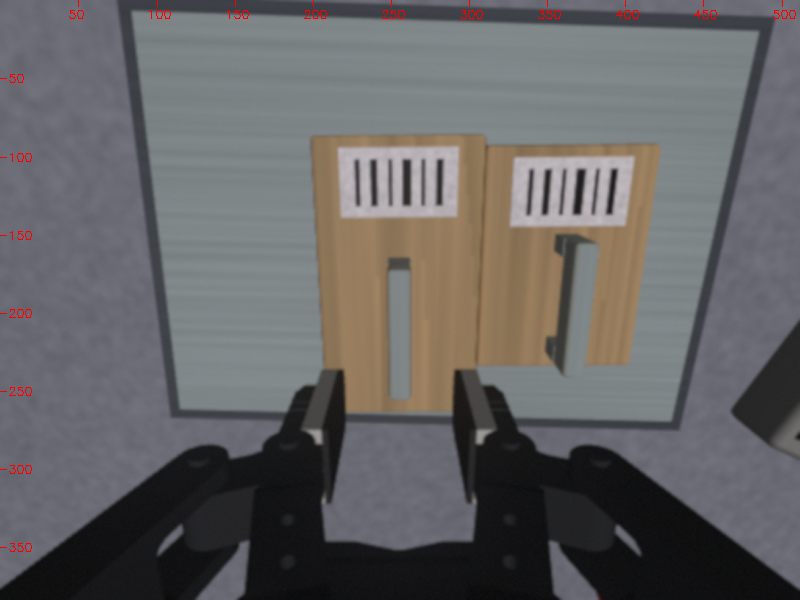

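```bash
python3 -m handwheel '[{"grip":3.5,"linear":[0,0,2],"rotation":[0,0,0]},{"grip":3.5,"linear":[0,0,4.5],"rotation":[0,0,0]},{"grip":3.5,"linear":[0,0,6.2],"rotation":[0,0,0]},{"grip":3.5,"linear":[0,0,6.8],"rotation":[0,0,0]},{"grip":3.5,"linear":[0,0,6.8],"rotation":[0,0,0]},{"grip":0.5,"linear":[0,0,6.8],"rotation":[0,0,0]},{"grip":0.5,"linear":[0,0,6.8],"rotation":[0,0,0]},{"grip":0.5,"linear":[0,0,6.8],"rotation":[0,0,0]},{"grip":0.5,"linear":[0,0,6.8],"rotation":[0,0,0]},{"grip":0.5,"linear":[0,0,6.8],"rotation":[0,0,0]},{"grip":0.5,"linear":[0,0,6.8],"rotation":[0,0,0]},{"grip":0.5,"linear":[0,0,6.8],"rotation":[0,0,0]}]'
python3 - <<'E'
from h import *
st()
T=Tt();y=np.arctan2(T[1,0],T[0,0]);print((Rdown(y).T@(np.array([.4828,-.0722,.034])-T[:3,3])*100).round(2))
E
```

```text
time_s: 39.97
eef_pos: [0.4673, -0.1076, 0.034]
eef_rot: [0.001, 1.0, 0.009, 0.002]
wrist_force: [-1.1, -1.3, 7.7]
opening: 0.098
t39.97 pos [ 0.4673 -0.1076  0.034 ] yaw 1.01deg tilt 0.20 F [-1.1 -1.3  7.7] open 0.098 q [-0.47  0.26  1.98 -0.    0.9   1.08]
[ 1.61 -3.51 -0.  ]
```

```bash
python3 -m handwheel '[{"grip":0.5,"linear":[0,-0.5,0],"rotation":[0,0,0]},{"grip":0.5,"linear":[0.2,-1.2,0],"rotation":[0,0,0.2]},{"grip":0.5,"linear":[0.6,-2,0],"rotation":[0,0,0.6]},{"grip":0.5,"linear":[1,-2.8,0],"rotation":[0,0,1.1]},{"grip":0.5,"linear":[1.4,-3.3,0],"rotation":[0,0,1.6]},{"grip":0.5,"linear":[1.6,-3.5,0],"rotation":[0,0,1.9]},{"grip":0.5,"linear":[1.6,-3.5,0],"rotation":[0,0,1.9]},{"grip":0.5,"linear":[1.6,-3.5,0],"rotation":[0,0,1.9]},{"grip":3.5,"linear":[1.6,-3.5,0],"rotation":[0,0,1.9]},{"grip":3.5,"linear":[1.6,-3.5,0],"rotation":[0,0,1.9]},{"grip":3.5,"linear":[1.6,-3.5,0],"rotation":[0,0,1.9]},{"grip":3.5,"linear":[1.6,-3.5,-1],"rotation":[0,0,1.9]}]'
python3 - <<'E'
from h import *
st()
T=Tt();y=np.arctan2(T[1,0],T[0,0]);print((Rdown(y).T@(np.array([.4787,-.1843,.10])-T[:3,3])*100).round(2))
E
```

```text
time_s: 40.97
eef_pos: [0.4795, -0.0707, 0.0407]
eef_rot: [-0.001, 1.0, -0.008, -0.002]
wrist_force: [-0.3, 0.1, 0.2]
opening: 0.409
t40.97 pos [ 0.4795 -0.0707  0.0407] yaw -0.91deg tilt 0.22 F [-0.3  0.1  0.2] open 0.409 q [-0.39  0.26  1.96  0.    0.93  1.19]
[ 0.1  11.36 -5.93]
```

```bash
python3 -m handwheel '[{"grip":3.5,"linear":[0,0,-3],"rotation":[0,0,0]},{"grip":3.5,"linear":[0,0,-6],"rotation":[0,0,0]},{"grip":3.5,"linear":[0,3,-6],"rotation":[0,0,-1]},{"grip":3.5,"linear":[0,7,-6],"rotation":[0,0,-2.1]},{"grip":3.5,"linear":[0.1,10,-6],"rotation":[0,0,-2.1]},{"grip":3.5,"linear":[0.1,11.4,-6],"rotation":[0,0,-2.1]},{"grip":3.5,"linear":[0.1,11.4,-6],"rotation":[0,0,-2.1]},{"grip":3.5,"linear":[0.1,11.4,-6],"rotation":[0,0,-2.1]},{"grip":3.5,"linear":[0.1,11.4,-6],"rotation":[0,0,-2.1]}]'
python3 - <<'E'
from h import *
st();shot('wrist','w29')
E
```

```text
time_s: 41.72
eef_pos: [0.48, -0.1843, 0.1018]
eef_rot: [-0.001, 1.0, 0.011, -0.0]
wrist_force: [0.4, 0.0, 0.1]
opening: 0.408
t41.72 pos [ 0.48   -0.1843  0.1018] yaw 1.21deg tilt 0.09 F [0.4 0.  0.1] open 0.408 q [-0.6   0.21  1.86  0.    1.07  0.95]
```

View pics/w29.png

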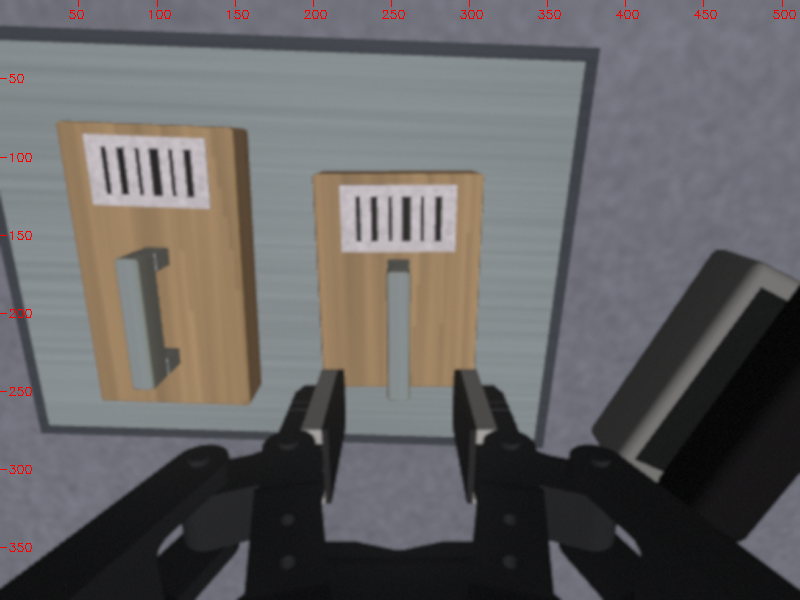

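Short is aligned with the tool at yaw 1.2°, about 2° off the plate. Grip, turn it square, release.

```bash
python3 -m handwheel '[{"grip":3.5,"linear":[0,0,2],"rotation":[0,0,0]},{"grip":3.5,"linear":[0,0,4.5],"rotation":[0,0,0]},{"grip":3.5,"linear":[0,0,6.2],"rotation":[0,0,0]},{"grip":3.5,"linear":[0,0,6.8],"rotation":[0,0,0]},{"grip":3.5,"linear":[0,0,6.8],"rotation":[0,0,0]},{"grip":0.5,"linear":[0,0,6.8],"rotation":[0,0,0]},{"grip":0.5,"linear":[0,0,6.8],"rotation":[0,0,0]},{"grip":0.5,"linear":[0,0,6.8],"rotation":[0,0,0]},{"grip":0.5,"linear":[0,0,6.8],"rotation":[0,0,0]},{"grip":0.5,"linear":[0,0,6.8],"rotation":[0,0,0]},{"grip":0.5,"linear":[0,0,6.8],"rotation":[0,0,0]},{"grip":0.5,"linear":[0,0,6.8],"rotation":[0,0,0]}]'
python3 -m handwheel '[{"grip":0.5,"linear":[0,-0.1,0],"rotation":[0,0,0.5]},{"grip":0.5,"linear":[0,-0.3,0],"rotation":[0,0,1]},{"grip":0.5,"linear":[0,-0.4,0],"rotation":[0,0,1.6]},{"grip":0.5,"linear":[0,-0.5,0],"rotation":[0,0,2.1]},{"grip":0.5,"linear":[0,-0.5,0],"rotation":[0,0,2.1]},{"grip":0.5,"linear":[0,-0.5,0],"rotation":[0,0,2.1]},{"grip":0.5,"linear":[0,-0.5,0],"rotation":[0,0,2.1]},{"grip":3.5,"linear":[0,-0.5,0],"rotation":[0,0,2.1]},{"grip":3.5,"linear":[0,-0.5,0],"rotation":[0,0,2.1]},{"grip":3.5,"linear":[0,-0.5,0],"rotation":[0,0,2.1]},{"grip":3.5,"linear":[0,-0.5,-1],"rotation":[0,0,2.1]},{"grip":3.5,"linear":[0,-0.5,-4],"rotation":[0,0,2.1]}]'
python3 -m handwheel '[{"grip":3.5,"linear":[0,0,-4],"rotation":[0,0,0]},{"grip":3.5,"linear":[-2,-1,-8],"rotation":[0,0,-0.9]},{"grip":3.5,"linear":[-4,-3,-11],"rotation":[0,0,-0.9]},{"grip":1,"linear":[-6,-4.5,-14],"rotation":[0,0,-0.9]},{"grip":0,"linear":[-8,-5,-17],"rotation":[0,0,-0.9]},{"grip":0,"linear":[-8,-5,-20],"rotation":[0,0,-0.9]},{"grip":0,"linear":[-8,-5,-22],"rotation":[0,0,-0.9]},{"grip":0,"linear":[-8,-5,-22],"rotation":[0,0,-0.9]},{"grip":0,"linear":[-8,-5,-22],"rotation":[0,0,-0.9]},{"grip":0,"linear":[-8,-5,-22],"rotation":[0,0,-0.9]}]'
python3 - <<'E'
from h import *
st();shot('wrist','w30')
E
```

```text
time_s: 42.77
eef_pos: [0.4814, -0.1859, 0.0355]
eef_rot: [0.0, 1.0, 0.01, 0.001]
wrist_force: [0.7, 1.9, 7.2]
opening: 0.095
time_s: 43.77
eef_pos: [0.4771, -0.1784, 0.0709]
eef_rot: [-0.003, 1.0, -0.008, -0.004]
wrist_force: [0.1, -0.1, -0.3]
opening: 0.41
time_s: 44.6
eef_pos: [0.4006, -0.1289, 0.2935]
eef_rot: [-0.0, 1.0, 0.0, -0.0]
wrist_force: [-0.9, 1.0, -0.2]
opening: -0.0
t44.60 pos [ 0.4006 -0.1289  0.2935] yaw 0.00deg tilt 0.06 F [-0.9  1.  -0.2] open -0.000 q [-0.6  -0.23  1.89  0.    1.49  0.98]
```

View pics/w30.png

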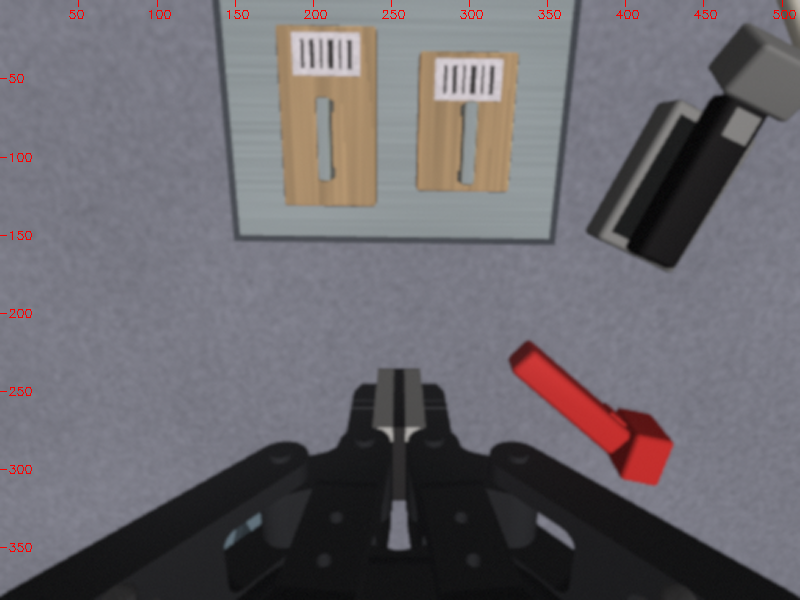

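```bash
python3 -m handwheel '[{"grip":0,"linear":[3,-3,0],"rotation":[0,0,0]},{"grip":0,"linear":[6,-6,0],"rotation":[0,0,0]},{"grip":0,"linear":[9,-9,1],"rotation":[0,0,0]},{"grip":0,"linear":[12,-12,3],"rotation":[0,0,0]},{"grip":0,"linear":[13,-15,5],"rotation":[0,0,0]},{"grip":0,"linear":[13,-16,6],"rotation":[0,0,0]},{"grip":0,"linear":[13,-16,6],"rotation":[0,0,0]},{"grip":0,"linear":[13,-16,6],"rotation":[0,0,0]},{"grip":0,"linear":[13,-16,6],"rotation":[0,0,0]},{"grip":0,"linear":[13,-16,6],"rotation":[0,0,0]}]'
python3 - <<'E'
from h import *
st();shot('wrist','w31')
T=Tn('w30')
a,b=pd(T,237,239,0),pd(T,553,242,0);print('plate near',a,b,'yaw',np.degrees(np.arctan2(-(a-b)[0],(a-b)[1])))
quad(T,[(276,27),(376,28),(376,206),(286,205)],.024)
quad(T,[(418,53),(518,54),(508,191),(417,189)],.024)
E
```

```text
time_s: 45.48
eef_pos: [0.5313, 0.0294, 0.2351]
eef_rot: [0.0, 1.0, -0.001, 0.001]
wrist_force: [0.2, 0.3, -0.1]
opening: -0.001
t45.48 pos [0.5313 0.0294 0.2351] yaw -0.08deg tilt 0.09 F [ 0.2  0.3 -0.1] open -0.001 q [-0.17  0.08  1.71 -0.    1.35  1.4 ]
plate near [0.39662111 0.01742869 0.        ] [ 0.39373648 -0.26898751  0.        ] yaw -0.5770328895221418
quad ctr [ 0.4959 -0.0733] len 132.9 wid 75.4 yaw -0.8 / -0.6
quad ctr [ 0.4933 -0.1822] len 102.4 wid 76.1 yaw -0.1 / -0.9
```

View pics/w31.png

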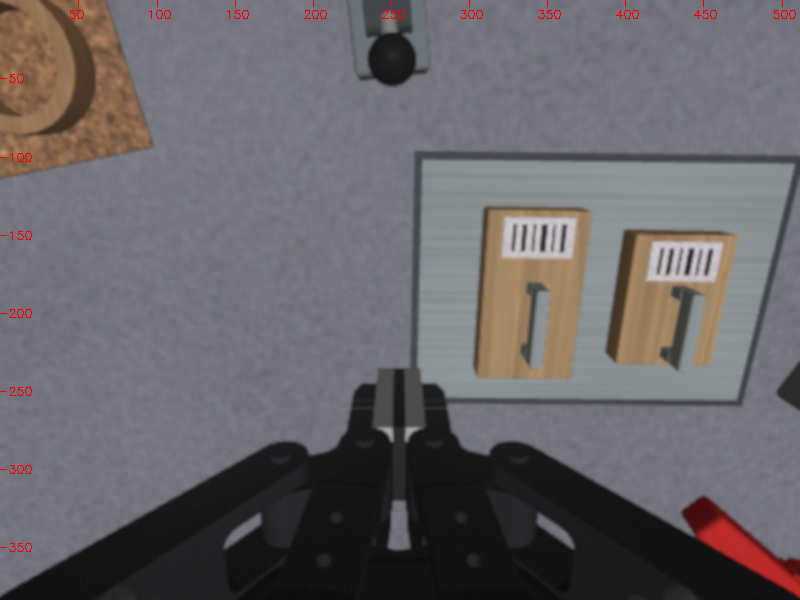

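```bash
python3 - <<'E'
from h import *
T=Tn('w31')
print('ball',pd(T,392,60,.093),pd(T,392,60,.098))
a,b=pd(T,360,77,.025),pd(T,428,71,.025);print(a,b,np.linalg.norm(a-b),'yaw',np.degrees(np.arctan2(-(a-b)[0],(a-b)[1])))
T=Tn('w5')
print('ball',pd(T,773,220,.093))
c=[pd(T,*p,.025) for p in [(676,104),(748,98),(742,196),(672,205)]];print(np.round(c,4).tolist())
E
```

```text
ball [0.65177138 0.03256327 0.093     ] [0.65102781 0.03249501 0.098     ]
[0.65164377 0.0548144  0.025     ] [0.65525772 0.00967754 0.025     ] 0.04528130310503318 yaw 4.577704137240831
ball [0.65314478 0.0328732  0.093     ]
[[0.7231, 0.0665, 0.025], [0.7269, 0.0176, 0.025], [0.6605, 0.0076, 0.025], [0.654, 0.0576, 0.025]]
```

```bash
python3 -m handwheel '[{"grip":0,"linear":[2,0,3],"rotation":[0,0,-2.5]},{"grip":0,"linear":[4,0,6],"rotation":[0,0,-5]},{"grip":0,"linear":[6,0,9],"rotation":[0,0,-5]},{"grip":0,"linear":[7,0,12],"rotation":[0,0,-5]},{"grip":0,"linear":[7,0,14],"rotation":[0,0,-5]},{"grip":0,"linear":[7,0,15.3],"rotation":[0,0,-5]},{"grip":0,"linear":[7,0,15.3],"rotation":[0,0,-5]},{"grip":0,"linear":[7,0,15.3],"rotation":[0,0,-5]},{"grip":0,"linear":[7,0,15.3],"rotation":[0,0,-5]}]'
python3 - <<'E'
from h import *
st();shot('wrist','w32')
E
```

```text
time_s: 46.28
eef_pos: [0.6023, 0.0302, 0.0832]
eef_rot: [0.0, 0.999, 0.043, 0.002]
wrist_force: [0.8, 0.7, -0.3]
opening: 0.002
t46.28 pos [0.6023 0.0302 0.0832] yaw 4.97deg tilt 0.18 F [ 0.8  0.7 -0.3] open 0.002 q [-0.15  0.41  1.64 -0.    1.09  1.34]
```

View pics/w32.png

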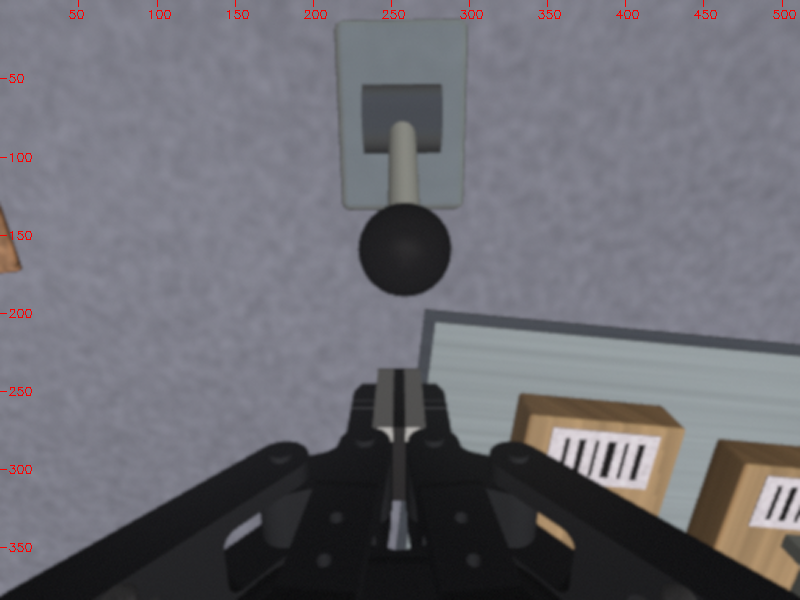

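```bash
python3 -m handwheel '[{"grip":0,"linear":[1,0.15,0],"rotation":[0,0,0]},{"grip":0,"linear":[2,0.15,0],"rotation":[0,0,0]},{"grip":0,"linear":[3,0.15,0],"rotation":[0,0,0]},{"grip":0,"linear":[4,0.15,0],"rotation":[0,0,0]},{"grip":0,"linear":[5,0.15,0],"rotation":[0,0,0]},{"grip":0,"linear":[6,0.15,0],"rotation":[0,0,0]},{"grip":0,"linear":[7,0.15,0],"rotation":[0,0,0]},{"grip":0,"linear":[8,0.15,0],"rotation":[0,0,0]},{"grip":0,"linear":[8.8,0.15,0],"rotation":[0,0,0]},{"grip":0,"linear":[9.4,0.15,0],"rotation":[0,0,0]},{"grip":0,"linear":[9.4,0.15,0],"rotation":[0,0,0]},{"grip":0,"linear":[9.4,0.15,0],"rotation":[0,0,0]}]'
python3 - <<'E'
from h import *
st();shot('wrist','w33')
E
```

```text
time_s: 47.33
eef_pos: [0.6952, 0.0374, 0.0817]
eef_rot: [0.0, 0.999, 0.044, 0.0]
wrist_force: [-0.4, 0.9, 0.4]
opening: 0.001
t47.33 pos [0.6952 0.0374 0.0817] yaw 5.01deg tilt 0.06 F [-0.4  0.9  0.4] open 0.001 q [-0.12  0.59  1.38  0.    1.17  1.37]
```

View pics/w33.png

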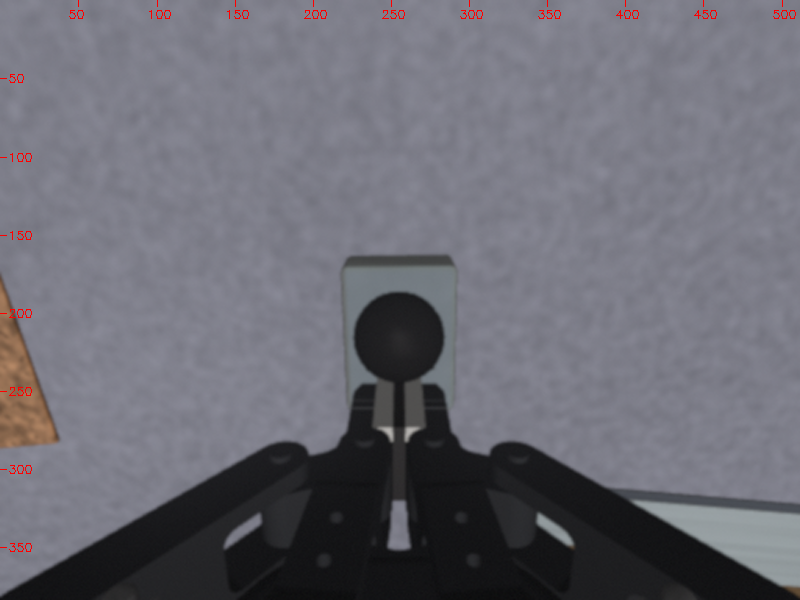

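```bash
python3 -m handwheel '[{"grip":0,"linear":[0.3,0,0],"rotation":[0,0,0]},{"grip":0,"linear":[0.5,0,0],"rotation":[0,0,0]},{"grip":0,"linear":[0.5,0,0],"rotation":[0,0,0]}]'; python3 -m handwheel '[{"grip":0,"linear":[0.3,0,0],"rotation":[0,0,0]},{"grip":0,"linear":[0.3,0,0],"rotation":[0,0,0]}]'
```

```text
time_s: 47.63
eef_pos: [0.6999, 0.0379, 0.081]
eef_rot: [-0.0, 0.999, 0.044, -0.0]
wrist_force: [-0.7, -0.6, -0.1]
opening: -0.001
time_s: 47.8
eef_pos: [0.7031, 0.0381, 0.081]
eef_rot: [-0.0, 0.999, 0.044, -0.0]
wrist_force: [-1.0, 0.3, -0.2]
opening: 0.0
```

```bash
python3 -m handwheel '[{"grip":0,"linear":[0.2,0,0],"rotation":[0,0,0]},{"grip":0,"linear":[0.2,0,0],"rotation":[0,0,0]}]'; python3 -m handwheel '[{"grip":0,"linear":[0.2,0,0],"rotation":[0,0,0]},{"grip":0,"linear":[0.2,0,0],"rotation":[0,0,0]}]'
python3 - <<'E'
from h import *
st();shot('wrist','w34')
E
```

```text
time_s: 47.97
eef_pos: [0.7038, 0.0383, 0.0808]
eef_rot: [-0.0, 0.999, 0.044, -0.002]
wrist_force: [-4.7, -1.1, 2.5]
opening: 0.001
time_s: 48.13
eef_pos: [0.704, 0.0383, 0.0807]
eef_rot: [0.0, 0.999, 0.044, -0.004]
wrist_force: [-12.5, -2.0, 6.5]
opening: 0.001
t48.13 pos [0.704  0.0383 0.0807] yaw 5.02deg tilt 0.43 F [-12.5  -2.    6.5] open 0.001 q [-0.11  0.61  1.34 -0.    1.19  1.37]
```

View pics/w34.png

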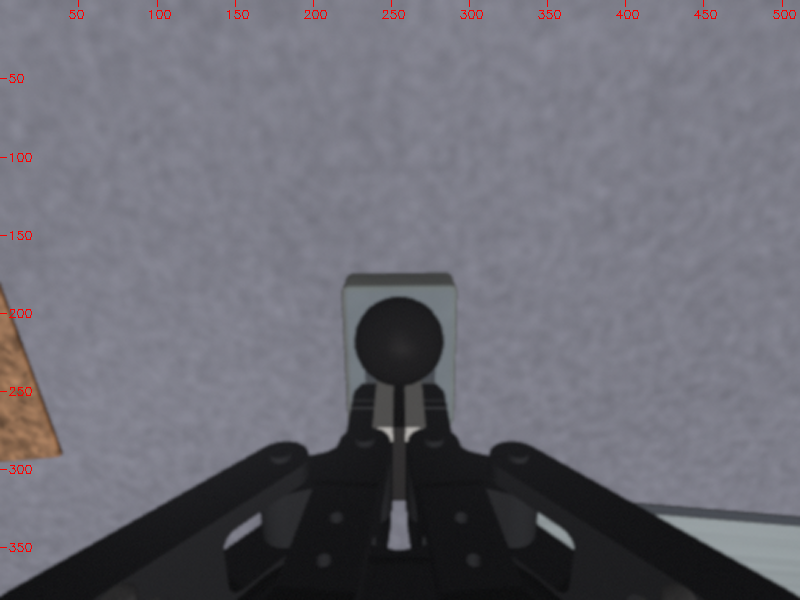

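Stop reached (force rising, 12 N at x = 0.704, as predicted). Back off, rise, and inspect everything.

```bash
python3 -m handwheel '[{"grip":0,"linear":[-1,0,0],"rotation":[0,0,0]},{"grip":0,"linear":[-3,0,0],"rotation":[0,0,0]},{"grip":0,"linear":[-5,0,-1],"rotation":[0,0,0]},{"grip":0,"linear":[-8,0,-4],"rotation":[0,0,0]},{"grip":0,"linear":[-11,1,-8],"rotation":[0,0,0]},{"grip":0,"linear":[-13,2,-12],"rotation":[0,0,2]},{"grip":0,"linear":[-15,3,-16],"rotation":[0,0,5]},{"grip":0,"linear":[-17,4,-20],"rotation":[0,0,5]},{"grip":0,"linear":[-19,5,-23],"rotation":[0,0,5]},{"grip":0,"linear":[-20,5,-24],"rotation":[0,0,5]},{"grip":0,"linear":[-20,5,-24],"rotation":[0,0,5]},{"grip":0,"linear":[-20,5,-24],"rotation":[0,0,5]}]'
python3 -m handwheel '[{"grip":0,"linear":[0,0,0],"rotation":[0,0,0]},{"grip":0,"linear":[0,0,0],"rotation":[0,0,0]},{"grip":0,"linear":[0,0,0],"rotation":[0,0,0]}]'
python3 - <<'E'
from h import *
st();shot('wrist','w35');shot('top','t35');shot('scene','s35')
E
```

```text
time_s: 49.18
eef_pos: [0.5127, -0.0294, 0.3239]
eef_rot: [0.001, 1.0, -0.001, 0.003]
wrist_force: [-0.2, -0.2, -0.1]
opening: -0.004
time_s: 49.43
eef_pos: [0.5117, -0.0284, 0.3193]
eef_rot: [-0.0, 1.0, 0.0, -0.001]
wrist_force: [-0.3, 0.4, 0.2]
opening: 0.003
t49.43 pos [ 0.5117 -0.0284  0.3193] yaw 0.03deg tilt 0.18 F [-0.3  0.4  0.2] open 0.003 q [-0.29 -0.02  1.65  0.    1.52  1.28]
```

View pics/w35.png

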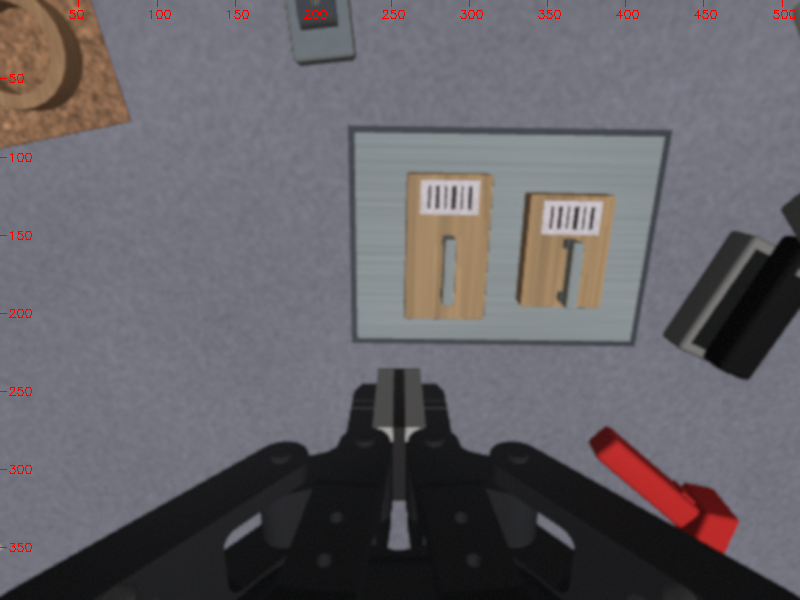

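View pics/t35.png

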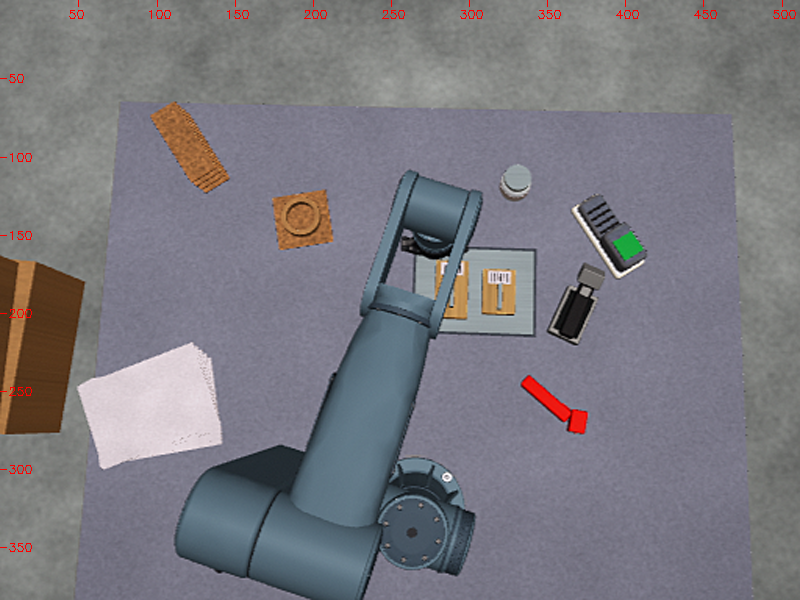

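View pics/s35.png

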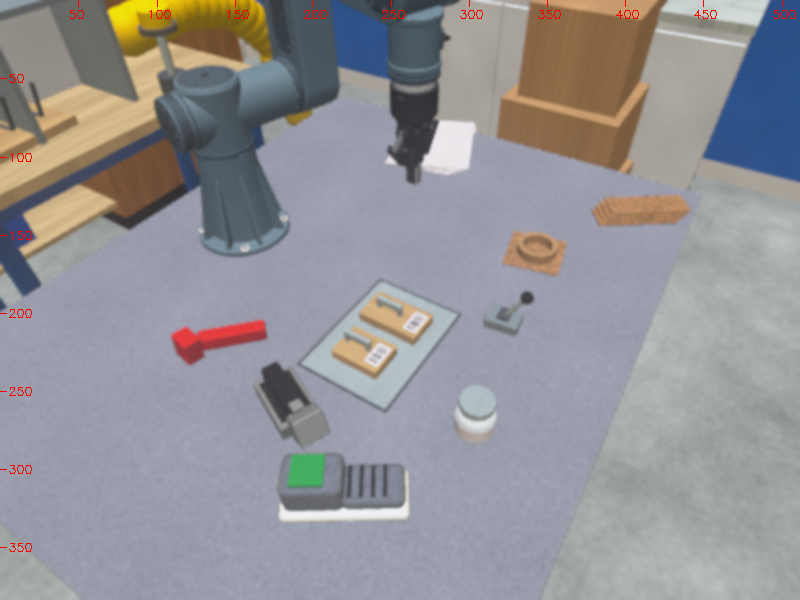

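```bash
python3 - <<'E'
from h import *
h=np.array([.688,.036]);u=np.array([.9965,.08])
for a in (.8,.9,1.0): print(a,(proj('scene',[*(h+u*.08*np.sin(a-.5)),.022+.08*np.cos(a-.5)])+.5)*1.5625)
view('s35',(300,170,370,220),11,'s35c')
E
```

```text
0.8 [519.65018255 293.69762739]
0.9 [523.18258864 295.92036396]
1.0 [526.50952129 298.36580954]
```

View pics/s35c.png

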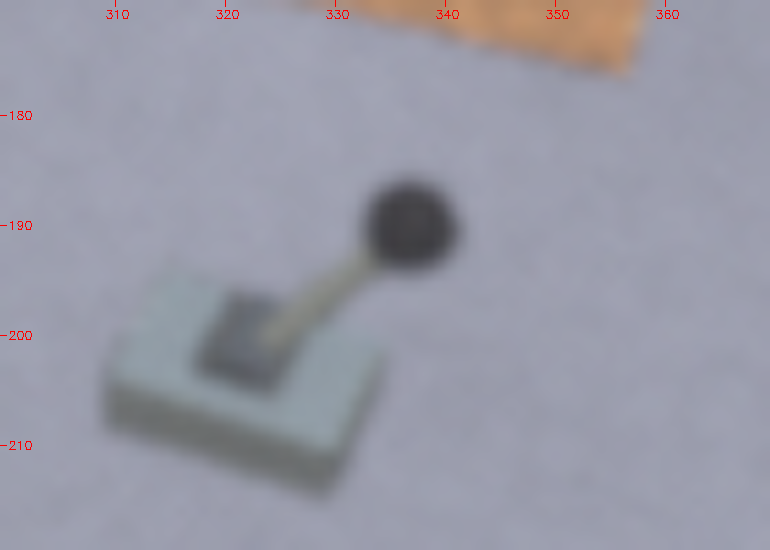

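```bash
python3 - <<'E'
from h import *
st();print(ctrl.hand_in())
E
```

```text
t49.58 pos [ 0.5119 -0.0285  0.3199] yaw 0.02deg tilt 0.12 F [ 0.1 -1.1  0. ] open 0.002 q [-0.29 -0.02  1.65  0.    1.52  1.28]
the job is handed in; nothing more can be done
None
```

The job is done as asked and handed in at about 50 s, with one re-slide after the readings that you should know about.

**What I did:** I laid the tape on its cork mat and slid the middle and short carriers onto the plate; the longest was absent. I read the middle tag and then the short one, about 3 s each with the scanner level. Then I laid the scanner back on its rest and threw the lever.

**The knock:** After both readings, while I was returning the scanner, the middle carrier was knocked about 3.5 cm against the short one. Both stayed on the plate but were about 2° off square. Before the lever, I slid both square again without lifting them, and I did not re-read the tags.

**Last checks:**
- **Tape:** in the middle of its mat.
- **Carriers:** wholly on the plate, with the tag ends away from the robot. The two measured edges gave yaws of −0.8°/−0.6° for the middle and −0.1°/−0.9° for the short. The plate's own yaw came out between −0.6° and −0.9°, depending on the picture.
- **Scanner:** back on its rest; I let go at within 1 mm and 0.1° of where I had gripped it.
- **Lever:** fully over at about 1.0 rad, against its stop.
- **Robot:** clear of everything.

**Uncertain:** I estimated where the scanner sat in the grip to about 2 mm. The reading points on the tags carry that same error.

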